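# Put the stone setter's tools back on their outlines

### The arm

A 6-joint arm with a two-finger parallel gripper is mounted at the origin on the work surface. World frame = base frame: x ahead of the robot, y to its left, z up, the work surface at z = 0. Lengths are in m, angles in rad, forces in N, time in s.
With the tool pointing down it reaches from about 0.35 to 0.725 m from the base axis. Payload 6 kg.
Tool frame: the origin (TCP) lies on the centre line of the jaws, within the pads' length; the fingertips stand 19 mm ahead of it and the grasp point (between the pads) is the TCP; z points along the fingers, y is the direction in which the jaws open and shut (so a half turn about z gives the same grasp; the last joint's range is limited). The gripper opens to 85 mm and grips with 20 to 120 N. Pads are 22 mm wide; open, the fingers measure 114 mm over their backs; the gripper's body (76 mm by 85 mm) begins 54 mm behind the grasp point. The pads swing forward as they close: fully open they stand 13 mm farther back than shut.
Start: joints at [-0.883, 0.04, 0.085, 0, -1.615, -0.334], TCP at [0.208, -0.563, 0.25] pointing down, gripper open.
Joint ranges: [-2.56, 2.56], [-1.29, 2.01], [-1.08, 1.49], [-3.29, 1.98], [-2.81, -0.18], [-2.99, 2.99]. Speed limits (rad/s): [2.57, 2.57, 3.01, 3.14, 3.14, 3.14].

### API

Orientations are given as a 3x3 rotation matrix whose columns are the frame's x, y, z axes.
In Python, from cell import arm gives the robot as it stands.
- The arm moves only by the tool drive_tool, never from a script. Its argument "rows" is a list of rows, each an object of numbers: "dx", "dy", "dz": the shift along the tool's x, y, z in m; "wx", "wy", "wz": the turn, a rotation vector about the tool's x, y, z in rad; "gripper": the gripper's target within -1 to 1 (fully open at 1, half-way at 0, shut at -1). A call has 1 to 8 rows; each row shifts and turns the commanded pose from where the row before left it, along the tool's axes as they then stand; what a row does not reach is not made up. A row lasts 1/8 s, in which the tool goes at most 62.5 mm and 10.7 degrees, less where a joint would pass 70% of its speed; a pose out of reach is approached as far as the arm can. A call with a gripper value outside its range is refused whole. The fingers move at their own pace and stop on an object; "newtons" is the grip in N (left out, the last holds). Time passes only in rows, so rows that do not move let the fingers close. It gives the time, the measured TCP pose, the force and the opening at its end, in the units of the state.
- arm.observe(): the state, without advancing time (a new reading comes with each control period).
- arm.get_image(name): name is "side" or "top" or "wrist"; returns a dict with "img" (400x640x3 uint8, blue, green, red), "depth" (400x640 float32, m along the optical axis (not along the pixel's ray), 0 where there is no reading), "fx", "fy", "cx", "cy" (pixels), "k1" (the pictures are not rectified: a ray, as slopes to the right and down, at radius r is drawn at 1 + k1 r^2 times it, then the intrinsics apply), "origin" and "rotation" of the camera in the world. Camera axes: x right, y up, looking along -z (the intrinsics and any distortion apply to the point x, -y, -z); pixel columns grow to the right and rows downward; lengths in m; the calibration is good to about 2 mm. A picture is of the moment at which its call begins.
- arm.sign_off(): hands the job in, once; it reports no verdict.
The state is a dict: "clock": time; "joints": joint angles; "joint_velocities": joint speeds; "tau": joint torques, N m; "eef_pos": TCP position; "tcp_rot": TCP orientation; "contact_force": force on the tool from outside, world axes, zero at the start; "torque": the same for the moment, N m; "opening": finger opening in m.
Only numpy, scipy, OpenCV 4.12 (cv2) and the standard library are available. Lean on these libraries where they do the work, as an engineer would, in place of code of your own. Each camera call takes 0.05 s, during which the arm holds its last target.

### The job

Clear up the stone setter's bench: put the ring clamp, the sharpening stone, the steel bench block and the blue tin each on the mat that shows its own outline, lying flat, centred on the outline and turned to match it. Do not push aside or knock over the white ring cone or the little amber bottle that stand among them.

Things in the scene. Friction and masses are not known exactly. Their poses are not given: they have to be found in the camera images.
- ring_clamp: loose ring clamp of pale wood lying flat, 121 mm long, 22 mm high, with a brass band round the middle and dark leather-brown jaws at both ends; stepped narrower to the ends: 30 mm wide over the middle 56 mm, 24 mm wide out to 82 mm, 16 mm wide at the end jaws (20 mm high). Same both ways round; about 70 g. Its origin is the centre of its underside, z is up. x runs along its length
- oilstone: loose two-layer sharpening stone, orange on top and grey below, 80 x 44 x 22 mm (x, y, z), lying flat, about 170 g. Its origin is the centre of its underside, z is up.
- bench_block: loose square steel bench block, 50 x 50 x 20 mm, dark with a bright polished top, about 390 g. Its origin is the centre of its underside, z is up. x and y are square to its sides
- tin: loose closed round blue tin, 56 mm in diameter, 24 mm high, about 120 g. Its origin is the centre of its underside, z is up.
- mat_clamp: dark green rest mat, 140 x 74 x 3 mm, with the cream silhouette of the ring clamp: long (130 mm), narrow and stepped, 40 mm wide in the middle. The silhouette runs along x. Its origin is the centre of its underside; the top is 3 mm above the origin; its x axis runs along the 140 mm side and z is up. It is fixed to the bench and the silhouette is at its centre. It may lie anywhere among the tools.
- mat_stone: dark green rest mat, 140 x 74 x 3 mm, with the cream silhouette of the sharpening stone: a 90 x 54 mm rectangle, long side along x. Its origin is the centre of its underside; the top is 3 mm above the origin; its x axis runs along the 140 mm side and z is up. It is fixed to the bench and the silhouette is at its centre. It may lie anywhere among the tools.
- mat_block: dark green rest mat, 140 x 74 x 3 mm, with the cream silhouette of the bench block: a 60 mm square, sides along x and y. Its origin is the centre of its underside; the top is 3 mm above the origin; its x axis runs along the 140 mm side and z is up. It is fixed to the bench and the silhouette is at its centre. It may lie anywhere among the tools.
- mat_tin: dark green rest mat, 140 x 74 x 3 mm, with the cream silhouette of the tin: a disc 66 mm in diameter. Its origin is the centre of its underside; the top is 3 mm above the origin; its x axis runs along the 140 mm side and z is up. It is fixed to the bench and the silhouette is at its centre. It may lie anywhere among the tools.
- ring_cone: small white ceramic cone, 34 mm wide at the foot and 54 mm high, with a gold ring on it; loose, standing upright among the tools, not to be disturbed. Origin at the centre of its underside, z up
- dropper: small amber glass bottle with a black cap, 28 mm in diameter, 58 mm high; loose, standing upright among the tools, not to be disturbed. Origin at the centre of its underside, z up
Things that resemble listed ones, but are neither listed nor needed, are in the scene too. Leave any pink, red or turquoise look-alike of the mat_stone alone.

How it is judged:
By the outcome, as a careful person would: the job done as asked, in the order asked, and still so for the second after the job is handed in, with the robot touching nothing.
It also fails if it takes over 102 s, if anything falls off the work surface, if the arm or the gripper's body presses on something with over 40 N, if the wrist force passes 120 N, or if a joint passes its speed limit or range.

## Working session

There is one attempt and no reset: what is moved stays moved. The work goes in short steps, Python scripts to look and compute and a tool call to move; the robot and the scene stay as the last step left them, time stands still between calls to the robot, and variables do not carry over. Pictures are saved under pics/ and viewed, and the job is handed in when it is done.

Besides the shell and the picture viewer there is one more tool, called after ">>>" as name([rows], argument=value, ...), one row to a line, values as JSON. drive_tool: Moves the arm, as the interface text tells. Its arguments: {"type":"object","properties":{"rows":{"type":"array"},"newtons":{"type":"number"}},"required":["rows"]}

```bash
ls; mkdir -p pics; cat > h.py <<'E'
import numpy as np, cv2, pickle
from cell import arm
def grab(n,tag):
    d=arm.get_image(n); pickle.dump(d,open(f'pics/{tag}.pkl','wb')); cv2.imwrite(f'pics/{tag}.png',d['img']); return d
def load(tag): return pickle.load(open(f'pics/{tag}.pkl','rb'))
def rays(d,uv):
    uv=np.atleast_2d(uv).astype(float)
    p=np.c_[(uv[:,0]-d['cx'])/d['fx'],(uv[:,1]-d['cy'])/d['fy']]
    q=p.copy()
    for _ in range(30): q=p/(1+d['k1']*(q**2).sum(1))[:,None]
    r=np.c_[q[:,0],-q[:,1],-np.ones(len(q))]
    return r@np.array(d['rotation']).T
def onz(d,uv,z):
    r=rays(d,uv); o=np.array(d['origin'])
    return o+r*((z-o[2])/r[:,2])[:,None]
E
python3 - <<'E'
from h import *
for n in('top','side','wrist'):
    d=grab(n,n+'0'); print(n,d['origin'],np.round(d['rotation'],3).tolist(),d['fx'],d['cx'],d['cy'],d['k1'])
s=arm.observe(); print(s)
E
```

```text
pics
top [0.35442821 0.1109385  1.34276054] [[0.005, 0.996, -0.086], [-1.0, 0.007, 0.024], [0.024, 0.086, 0.996]] 508.34724742966677 312.4565587952017 196.84015265314113 -0.06642759088397827
side [1.04852189 1.03412255 0.90798611] [[-0.841, -0.345, 0.416], [0.54, -0.509, 0.67], [-0.02, 0.788, 0.615]] 497.7278018672563 317.18164746232515 195.3362782048991 0.013855924261887694
wrist [ 0.13142998 -0.59098674  0.3733461 ] [[-0.347, -0.889, -0.299], [0.938, -0.328, -0.11], [-0.0, -0.319, 0.948]] 343.8581640165502 318.5142033494433 201.77140386605464 -0.047441297515473914
{'clock': 0.15, 'joints': array([-8.83294967e-01,  4.06949089e-02,  8.40203504e-02, -3.43408376e-04,
       -1.61548770e+00, -3.33695661e-01]), 'joint_velocities': array([-0.00257062, -0.00302468,  0.00309763,  0.00137488, -0.00156925,
        0.00111651]), 'tau': array([-2.96666614e-03, -3.68613732e+01,  3.47690284e+01,  6.93628192e+00,
       -4.42060569e-03, -1.16930414e-05]), 'eef_pos': array([ 0.20786198, -0.56259972,  0.249484  ]), 'tcp_rot': array([[-9.38055676e-01, -3.46484035e-01, -6.01700731e-04],
       [-3.46484535e-01,  9.38054820e-01,  1.27335323e-03],
       [ 1.23231707e-04,  1.40295622e-03, -9.99999008e-01]]), 'contact_force': array([-0.97878472,  0.47482542, -0.93237117]), 'torque': array([0.00414934, 0.00454766, 0.00653297]), 'opening': 0.08537750832106943}
```

View pics/top0.png

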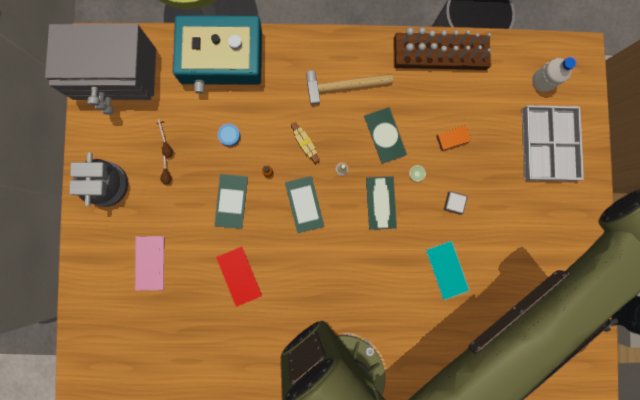

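View pics/side0.png

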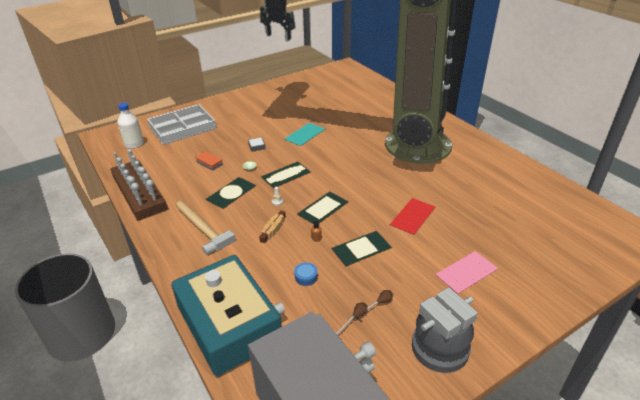

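```bash
python3 - <<'E'
from h import *
d=load('top0'); cv2.imwrite('pics/crop.png',cv2.resize(d['img'][100:240,200:480],None,fx=2.85,fy=2.85,interpolation=cv2.INTER_CUBIC))
E
```

```text
(no output)
```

View pics/crop.png

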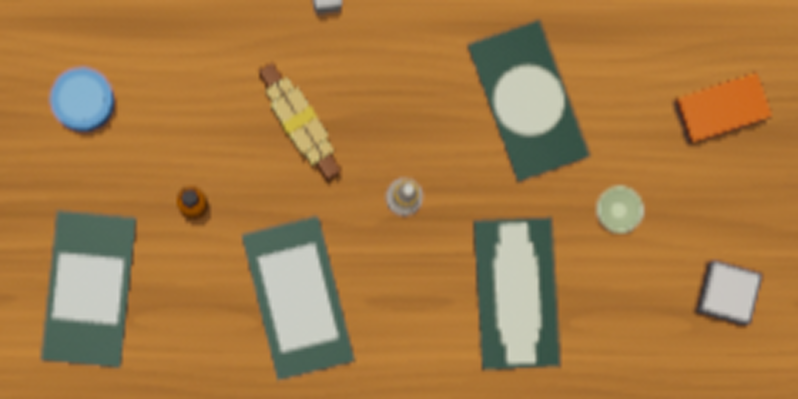

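```bash
cat > meas.py <<'E'
from h import *
def rect(pts):
    c,(w,h),a=cv2.minAreaRect((pts[:,:2]*1000).astype(np.float32))
    if w<h: w,h,a=h,w,a+90
    return np.round(c,1),round(w,1),round(h,1),round((a+90)%180-90,1)
def comps(d,m,z,amin,roi=None,k=3):
    m=m.astype(np.uint8)*255
    if roi is not None:
        q=np.zeros_like(m);q[roi[1]:roi[3],roi[0]:roi[2]]=255;m&=q
    m=cv2.morphologyEx(m,cv2.MORPH_OPEN,np.ones((2,2),np.uint8)) if k else m
    cs,_=cv2.findContours(m,cv2.RETR_EXTERNAL,cv2.CHAIN_APPROX_NONE)
    out=[]
    for c in cs:
        a=cv2.contourArea(c)
        if a<amin: continue
        mm=np.zeros_like(m);cv2.drawContours(mm,[c],-1,255,-1)
        v,u=np.nonzero(mm); P=onz(d,np.c_[u,v],z)[:,:2]*1000
        cen=P.mean(0); w,V=np.linalg.eigh(np.cov(P.T)); ax=V[:,1]
        out.append((np.r_[u.mean(),v.mean()].round(1),len(u),'cen',cen.round(1),'axis',round((np.degrees(np.arctan2(ax[1],ax[0]))+90)%180-90,1),'sd*sqrt12',np.sqrt(w*12).round(1),'rect',rect(onz(d,c[:,0],z))))
    return out
E
python3 - <<'E'
from meas import *
d=load('top0'); im=d['img'].astype(int); hsv=cv2.cvtColor(d['img'],cv2.COLOR_BGR2HSV).astype(int)
B,G,R=im[...,0],im[...,1],im[...,2]
R0=(200,95,490,240)
def show(n,l):
    print(n)
    for x in l: print('  ',*x)
show('cream',comps(d,(im.min(2)>150),.003,150,R0))
wood=(R>B+60)
show('mat',comps(d,(G>R+10)&(hsv[...,2]<110),.003,200,R0))
show('orange',comps(d,(hsv[...,0]<12)&(hsv[...,1]>200)&(R>190),.022,100,R0))
show('tin',comps(d,(B>R+50),.024,100,R0))
show('block',comps(d,(im.min(2)>120)&(np.arange(640)>440),.020,100,R0))
print(im[203,456],im[138,453],im[142,305],im[200,222],im[170,270])
# depth check
o=np.array(d['origin'])
for uv in [(456,203),(453,138),(228,135),(231,201),(304,204),(381,203),(430,190),(267,171),(342,169),(305,142)]:
    r=rays(d,uv)[0]; print(uv,(o+r*d['depth'][uv[1],uv[0]]).round(4))
E
```

```text
cream
   [457.2 203. ] 266 cen [ 456.3 -308.7] axis -37.6 sd*sqrt12 [43.6 44.5] rect (array([ 456.4, -308.7]), 44.2, 43.4, -15.3)
   [231.5 201.7] 523 cen [455.8 292.7] axis 11.0 sd*sqrt12 [59.9 60.6] rect (array([455.9, 292.6]), 60.8, 60.1, -5.2)
   [305. 205.] 703 cen [448.5  98.6] axis 14.1 sd*sqrt12 [54.4 90.3] rect (array([448.6,  98.6]), 89.9, 54.0, 14.4)
   [382.2 203.7] 616 cen [ 453.3 -106.3] axis 2.9 sd*sqrt12 [ 35.7 118.2] rect (array([ 453.9, -106.2]), 126.3, 39.2, 2.9)
   [386.1 135.7] 451 cen [ 636.7 -118.3] axis 41.2 sd*sqrt12 [56.1 57. ] rect (array([ 636.6, -117.4]), 62.8, 62.3, 45.2)
mat
   [229.7 220.8] 353 cen [405.3 296.3] axis 85.9 sd*sqrt12 [34.9 70.5] rect (array([405.2, 296.6]), 70.3, 35.2, 86.8)
   [371.9 203.8] 308 cen [452.8 -78.9] axis 3.1 sd*sqrt12 [ 18.  146.7] rect (array([452.4, -80.8]), 134.1, 20.7, 3.2)
   [391.9 203.4] 290 cen [ 454.3 -132.3] axis 2.9 sd*sqrt12 [ 17.3 148.6] rect (array([ 455.5, -130.3]), 134.3, 19.8, 3.1)
   [305.1 205.2] 1354 cen [448.   98.3] axis 14.6 sd*sqrt12 [ 70.1 135. ] rect (array([448.1,  98.1]), 135.0, 70.0, 14.5)
   [2
[... 339 characters left out ...]
), 69.3, 51.6, -70.5)
orange
tin
   [229.3 135.6] 344 cen [628.5 299. ] axis 35.1 sd*sqrt12 [46.6 49.7] rect (array([627.4, 299.7]), 53.6, 52.6, 1.1)
block
   [457.2 203.1] 296 cen [ 454.7 -303.3] axis 13.0 sd*sqrt12 [45.7 46.1] rect (array([ 454.8, -303.3]), 45.9, 45.4, -15.4)
[192 197 200] [ 36 108 205] [ 67 181 203] [197 204 202] [  0  72 136]
(456, 203) [ 0.4545 -0.2979  0.0268]
(453, 138) [ 0.6285 -0.2945  0.0236]
(228, 135) [0.6302 0.3025 0.0232]
(231, 201) [0.4576 0.2939 0.0035]
(304, 204) [0.4511 0.1013 0.0026]
(381, 203) [ 0.4549 -0.1028  0.005 ]
(430, 190) [ 0.4907 -0.2352  0.0033]
(267, 171) [0.5309 0.1965 0.0562]
(342, 169) [0.5401 0.0036 0.0385]
(305, 142) [0.6136 0.0998 0.0208]
```

>>> drive_tool([
  {"dx": -0.0435,"dy": 0.0344},
  {"dx": -0.0435,"dy": 0.0344},
  {"dx": -0.0435,"dy": 0.0344},
  {"dx": -0.0435,"dy": 0.0344},
  {"dx": -0.0435,"dy": 0.0344},
  {"dx": -0.0435,"dy": 0.0344},
  {"dx": -0.0435,"dy": 0.0344},
])

```text
invalid input
```

>>> drive_tool([
  {"dx": -0.0435,"dy": 0.0344,"dz": 0,"wx": 0,"wy": 0,"wz": 0,"gripper": 1},
  {"dx": -0.0435,"dy": 0.0344,"dz": 0,"wx": 0,"wy": 0,"wz": 0,"gripper": 1},
  {"dx": -0.0435,"dy": 0.0344,"dz": 0,"wx": 0,"wy": 0,"wz": 0,"gripper": 1},
  {"dx": -0.0435,"dy": 0.0344,"dz": 0,"wx": 0,"wy": 0,"wz": 0,"gripper": 1},
  {"dx": -0.0435,"dy": 0.0344,"dz": 0,"wx": 0,"wy": 0,"wz": 0,"gripper": 1},
  {"dx": -0.0435,"dy": 0.0344,"dz": 0,"wx": 0,"wy": 0,"wz": 0,"gripper": 1},
  {"dx": -0.0435,"dy": 0.0344,"dz": 0,"wx": 0,"wy": 0,"wz": 0,"gripper": 1},
])

```text
clock: 1.02
eef_pos: [0.4107, -0.2297, 0.2503]
tcp_rot: [[-0.938, -0.347, 0.0], [-0.347, 0.938, 0.0], [-0.0, 0.0, -1.0]]
contact_force: [0.1, -0.6, 0.7]
opening: 0.0857
```

>>> drive_tool([
  {"dx": -0.0435,"dy": 0.0344,"dz": 0,"wx": 0,"wy": 0,"wz": 0,"gripper": 1},
  {"dx": -0.0435,"dy": 0.0344,"dz": 0,"wx": 0,"wy": 0,"wz": 0,"gripper": 1},
  {"dx": -0.0435,"dy": 0.0344,"dz": 0,"wx": 0,"wy": 0,"wz": 0,"gripper": 1},
  {"dx": -0.0435,"dy": 0.0344,"dz": 0,"wx": 0,"wy": 0,"wz": 0,"gripper": 1},
  {"dx": -0.0435,"dy": 0.0344,"dz": 0,"wx": 0,"wy": 0,"wz": 0,"gripper": 1},
  {"dx": -0.0435,"dy": 0.0344,"dz": 0,"wx": 0,"wy": 0,"wz": 0,"gripper": 1},
  {"dx": -0.0435,"dy": 0.0344,"dz": 0.02,"wx": 0,"wy": 0,"wz": -0.1,"gripper": 1},
  {"dx": 0,"dy": 0,"dz": 0.03,"wx": 0,"wy": 0,"wz": -0.09,"gripper": 1},
])

```text
clock: 2.02
eef_pos: [0.6132, 0.1031, 0.198]
tcp_rot: [[-0.853, -0.523, -0.002], [-0.523, 0.853, -0.0], [0.002, 0.001, -1.0]]
contact_force: [0.5, 0.9, -0.2]
opening: 0.0852
```

```bash
python3 - <<'E'
from h import *
d=grab('wrist','w1'); s=arm.observe(); print(s['eef_pos'],s['tcp_rot'].round(3).tolist(),s['clock'])
E
```

```text
[0.61099673 0.10171628 0.19289108] [[-0.851, -0.525, -0.009], [-0.525, 0.851, -0.001], [0.008, 0.003, -1.0]] 2.075
```

View pics/w1.png

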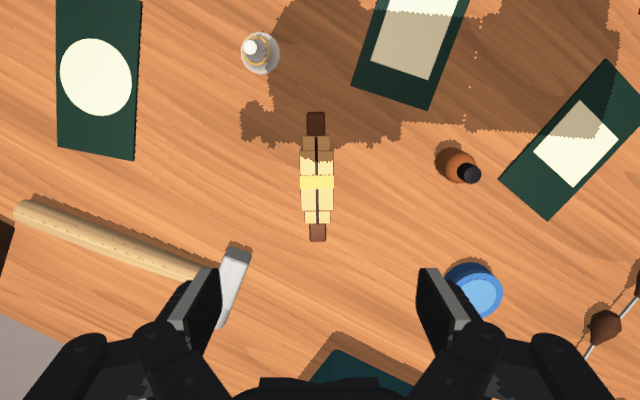

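```bash
cat >> meas.py <<'E'
def zmap(d):
    v,u=np.mgrid[0:400,0:640]
    r=rays(d,np.c_[u.ravel(),v.ravel()]); P=np.array(d['origin'])+r*d['depth'].reshape(-1,1)
    return P.reshape(400,640,3)
def show(n,l):
    print(n)
    for x in l: print('  ',*x)
E
python3 - <<'E'
from meas import *
d=load('w1'); P=zmap(d); im=d['img'].astype(int); hsv=cv2.cvtColor(d['img'],cv2.COLOR_BGR2HSV).astype(int)
for uv in [(317,178),(305,210),(316,125),(200,180),(480,290),(95,75),(95,25)]: print(uv,im[uv[1],uv[0]],hsv[uv[1],uv[0]],P[uv[1],uv[0]].round(4))
z=P[...,2]
show('clampZ',comps(d,(z>.012)&(d['depth']>0),.021,200,(280,100,350,255)))
dark=(hsv[...,2]<115)
show('jaws',comps(d,dark&(hsv[...,0]<12),.020,80,(300,105,335,250)))
show('band',comps(d,(hsv[...,0]>22)&(hsv[...,1]>120),.022,80,(290,160,345,205)))
E
```

```text
(317, 178) [145 240 251] [ 27 108 251] [0.6109 0.0996 0.0231]
(305, 210) [132 193 235] [ 18 112 235] [0.6428 0.1061 0.0227]
(316, 125) [29 43 75] [  9 156  75] [0.5717 0.0746 0.0204]
(200, 180) [104 162 232] [ 14 141 232] [0.6766 0.0068 0.0015]
(480, 290) [231 189 133] [103 108 231] [0.6241 0.3021 0.0232]
(95, 75) [228 250 251] [ 29  23 251] [ 0.6375 -0.1165  0.0035]
(95, 25) [55 66 41] [77 97 66] [ 0.5987 -0.1312  0.0043]
clampZ
   [317.3 177.5] 3454 cen [611.6 100.3] axis 32.4 sd*sqrt12 [ 26.4 106.3] rect (array([614.2, 102. ]), 119.9, 30.1, 32.4)
jaws
   [316.4 124.4] 426 cen [571.1  74.6] axis 29.6 sd*sqrt12 [15.5 20.1] rect (array([571.4,  74.4]), 19.6, 15.5, 31.8)
band
```

```bash
cat >> meas.py <<'E'
def go(x,y,z,yaw):
    s=arm.observe(); p=s['eef_pos']; Rm=s['tcp_rot']; D=Rm.T@(np.array([x,y,z])/1000-p)
    cur=np.degrees(np.arctan2(Rm[1,0],Rm[0,0])); dw=(yaw-cur+180)%360-180
    print('clock',s['clock'],'pos',(p*1000).round(1),'yaw',cur.round(1),'tool shift mm',(D*1000).round(1),'wz',round(-np.radians(dw),3),'tilt wx wy',np.round([ -np.arcsin((Rm.T@[0,0,-1])[1]), np.arcsin((Rm.T@[0,0,-1])[0])],3),'open',s['opening'],'F',s['contact_force'].round(1),'vel',abs(s['joint_velocities']).max().round(3))
E
python3 - <<'E'
from meas import *
d=load('w1');P=zmap(d)
for uv in [(240,250),(230,270),(250,255),(225,300),(218,325)]: print(uv,P[uv[1],uv[0]].round(3))
go(614,102,22,212.4)
E
```

```text
(240, 250) [0.721 0.074 0.006]
(230, 270) [0.733 0.075 0.027]
(250, 255) [0.72  0.086 0.006]
(225, 300) [0.767 0.086 0.026]
(218, 325) [0.8   0.094 0.025]
clock 2.075 pos [611.  101.7 192.9] yaw -148.4 tool shift mm [ -4.1  -1.9 170.9] wz -0.013 tilt wx wy [ 0.003 -0.008] open 0.08520249250380803 F [-0.1  0.1 -4.8] vel 0.142
```

>>> drive_tool([
  {"dx": 0,"dy": 0,"dz": 0.04,"wx": 0,"wy": 0,"wz": 0,"gripper": 0.6},
  {"dx": 0,"dy": 0,"dz": 0.04,"wx": 0,"wy": 0,"wz": 0,"gripper": 0.6},
  {"dx": 0,"dy": 0,"dz": 0.03,"wx": 0,"wy": 0,"wz": 0,"gripper": 0.6},
  {"dx": 0,"dy": 0,"dz": 0.02,"wx": 0,"wy": 0,"wz": 0,"gripper": 0.6},
  {"dx": 0,"dy": 0,"dz": 0,"wx": 0,"wy": 0,"wz": 0,"gripper": 0.6},
  {"dx": 0,"dy": 0,"dz": 0,"wx": 0,"wy": 0,"wz": 0,"gripper": 0.6},
])

```text
clock: 2.82
eef_pos: [0.6132, 0.1001, 0.0721]
tcp_rot: [[-0.856, -0.517, 0.002], [-0.517, 0.856, 0.0], [-0.002, -0.001, -1.0]]
contact_force: [0.2, 0.9, 0.6]
opening: 0.0684
```

```bash
python3 - <<'E'
from meas import *
go(614,102,22,212.4)
d=grab('wrist','w2');go(614,102,22,212.4)
E
```

```text
clock 2.825 pos [613.2 100.1  72.1] yaw -148.9 tool shift mm [-1.6  1.3 50.1] wz -0.022 tilt wx wy [-0.001  0.002] open 0.06835656717652702 F [0.2 0.9 0.6] vel 0.008
clock 2.875 pos [613.3 100.2  72.3] yaw -148.9 tool shift mm [-1.4  1.2 50.3] wz -0.022 tilt wx wy [-0.001  0.003] open 0.06839132004044256 F [-0.3  0.   0.7] vel 0.003
```

View pics/w2.png

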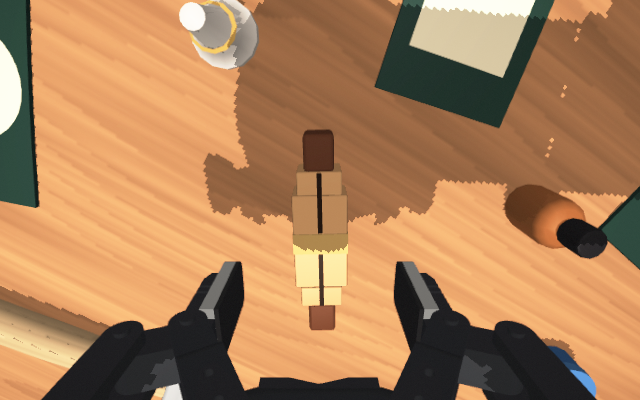

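>>> drive_tool([
  {"dx": -0.0015,"dy": 0.001,"dz": 0.02,"wx": 0,"wy": 0,"wz": -0.02,"gripper": 0.5},
  {"dx": 0,"dy": 0,"dz": 0.018,"wx": 0,"wy": 0,"wz": 0,"gripper": 0.3},
  {"dx": 0,"dy": 0,"dz": 0.012,"wx": 0,"wy": 0,"wz": 0,"gripper": 0.1},
  {"dx": 0,"dy": 0,"dz": 0,"wx": 0,"wy": 0,"wz": 0,"gripper": -0.1},
  {"dx": 0,"dy": 0,"dz": 0,"wx": 0,"wy": 0,"wz": 0,"gripper": -0.6},
  {"dx": 0,"dy": 0,"dz": 0,"wx": 0,"wy": 0,"wz": 0,"gripper": -0.6},
  {"dx": 0,"dy": 0,"dz": 0,"wx": 0,"wy": 0,"wz": 0,"gripper": -0.6},
  {"dx": 0,"dy": 0,"dz": 0,"wx": 0,"wy": 0,"wz": 0,"gripper": -0.6},
], newtons=40)

```text
clock: 3.88
eef_pos: [0.613, 0.1016, 0.0203]
tcp_rot: [[-0.845, -0.534, -0.0], [-0.534, 0.845, 0.0], [-0.0, 0.0, -1.0]]
contact_force: [-0.5, 0.1, -0.2]
opening: 0.0292
```

```bash
python3 - <<'E'
from meas import *
go(614,102,22,212.4)
E
```

```text
clock 3.875 pos [613.  101.6  20.3] yaw -147.7 tool shift mm [-1.  -0.2 -1.7] wz -0.002 tilt wx wy [0. 0.] open 0.029164617995498066 F [-0.5  0.1 -0.2] vel 0.003
```

>>> drive_tool([
  {"dx": 0,"dy": 0,"dz": -0.03,"wx": 0,"wy": 0,"wz": 0,"gripper": -0.6},
  {"dx": 0,"dy": 0,"dz": -0.05,"wx": 0,"wy": 0,"wz": 0,"gripper": -0.6},
  {"dx": 0.02,"dy": -0.0075,"dz": -0.05,"wx": 0,"wy": 0,"wz": 0,"gripper": -0.6},
  {"dx": 0.045,"dy": -0.0165,"dz": 0,"wx": 0,"wy": 0,"wz": 0,"gripper": -0.6},
  {"dx": 0.05,"dy": -0.0185,"dz": 0,"wx": 0,"wy": 0,"wz": 0,"gripper": -0.6},
  {"dx": 0.05,"dy": -0.0185,"dz": 0,"wx": 0,"wy": 0,"wz": 0,"gripper": -0.6},
  {"dx": 0.05,"dy": -0.0185,"dz": 0,"wx": 0,"wy": 0,"wz": 0,"gripper": -0.6},
  {"dx": 0.03,"dy": -0.011,"dz": 0,"wx": 0,"wy": 0,"wz": 0,"gripper": -0.6},
])

```text
clock: 4.88
eef_pos: [0.453, -0.1073, 0.1506]
tcp_rot: [[-0.846, -0.534, 0.001], [-0.534, 0.846, 0.0], [-0.001, -0.0, -1.0]]
contact_force: [-0.1, -0.8, -0.1]
opening: 0.0289
```

>>> drive_tool([
  {"dx": 0,"dy": 0,"dz": 0,"wx": 0,"wy": 0,"wz": 0.17,"gripper": -0.6},
  {"dx": 0,"dy": 0,"dz": 0,"wx": 0,"wy": 0,"wz": 0.17,"gripper": -0.6},
  {"dx": 0,"dy": 0,"dz": 0,"wx": 0,"wy": 0,"wz": 0.17,"gripper": -0.6},
  {"dx": 0,"dy": 0,"dz": 0,"wx": 0,"wy": 0,"wz": 0,"gripper": -0.6},
  {"dx": 0,"dy": 0,"dz": 0,"wx": 0,"wy": 0,"wz": 0,"gripper": -0.6},
  {"dx": 0,"dy": 0,"dz": 0,"wx": 0,"wy": 0,"wz": 0,"gripper": -0.6},
])

```text
clock: 5.62
eef_pos: [0.4544, -0.1058, 0.1503]
tcp_rot: [[-0.998, -0.056, -0.0], [-0.056, 0.998, 0.0], [0.0, 0.0, -1.0]]
contact_force: [0.2, 0.0, -0.4]
opening: 0.0295
```

```bash
python3 - <<'E'
from meas import *
go(454,-106,50,183)
d=grab('wrist','w3')
E
```

```text
clock 5.625 pos [ 454.4 -105.8  150.3] yaw -176.8 tool shift mm [  0.4  -0.2 100.3] wz 0.003 tilt wx wy [ 0. -0.] open 0.02954301979980681 F [ 0.2  0.  -0.4] vel 0.009
```

View pics/w3.png

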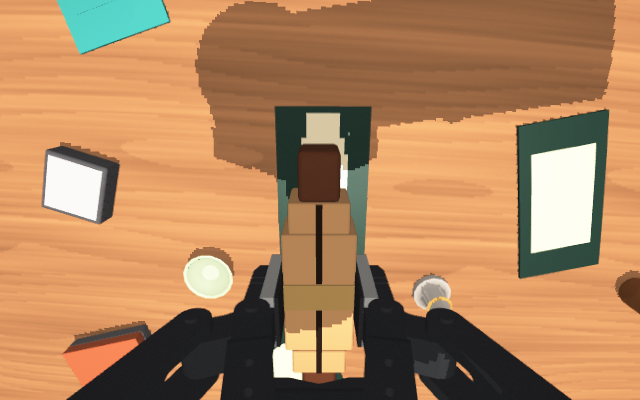

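```bash
python3 - <<'E'
from meas import *
d=load('w3')
im=cv2.resize(d['img'][95:385,250:400],None,fx=3,fy=2,interpolation=cv2.INTER_CUBIC);cv2.imwrite('pics/c3.png',im)
print('mat corners',(onz(d,[(275,107),(371,107),(364,253)],.003)*1000).round(1).tolist())
print('silh top',(onz(d,[(307,113),(341,113)],.003)*1000).round(1).tolist())
# stone mat etc
P=zmap(d); print(P[297,318].round(4),P[175,318].round(4),P[270,318].round(4))
E
```

```text
mat corners [[389.6, -143.0, 3.0], [385.5, -69.7, 3.0], [509.3, -63.0, 3.0]]
silh top [[392.8, -118.4, 3.0], [391.3, -92.3, 3.0]]
[ 0.455 -0.106  0.153] [ 0.4038 -0.1088  0.1517] [ 0.4423 -0.1067  0.1532]
```

View pics/c3.png

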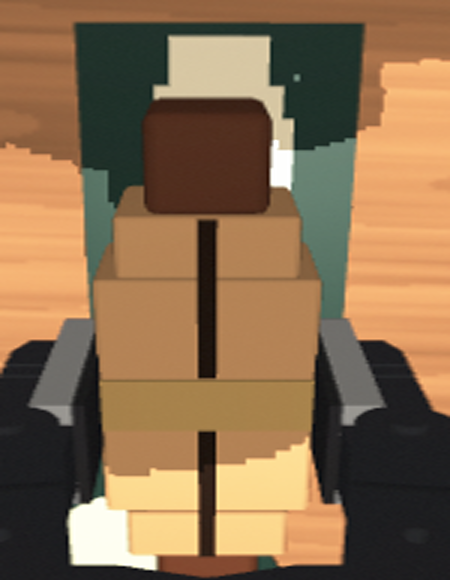

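>>> drive_tool([
  {"dx": -0.0017,"dy": 0.0017,"dz": 0.03,"wx": 0,"wy": 0,"wz": 0,"gripper": -0.6},
  {"dx": 0,"dy": 0,"dz": 0.04,"wx": 0,"wy": 0,"wz": 0,"gripper": -0.6},
  {"dx": 0,"dy": 0,"dz": 0.03,"wx": 0,"wy": 0,"wz": 0,"gripper": -0.6},
  {"dx": 0,"dy": 0,"dz": 0.01,"wx": 0,"wy": 0,"wz": 0,"gripper": -0.6},
  {"dx": 0,"dy": 0,"dz": 0,"wx": 0,"wy": 0,"wz": 0,"gripper": -0.6},
  {"dx": 0,"dy": 0,"dz": 0,"wx": 0,"wy": 0,"wz": 0,"gripper": -0.6},
])

```text
clock: 6.42
eef_pos: [0.4569, -0.104, 0.0419]
tcp_rot: [[-0.999, -0.054, 0.002], [-0.054, 0.999, -0.0], [-0.002, -0.0, -1.0]]
contact_force: [0.3, 0.2, -0.6]
opening: 0.029
```

```bash
python3 - <<'E'
from meas import *
go(456,-104,24,183)
d=grab('wrist','w4')
im=cv2.resize(d['img'][50:400,160:500],None,fx=2,fy=1.7,interpolation=cv2.INTER_CUBIC);cv2.imwrite('pics/c4.png',im)
E
```

```text
clock 6.425 pos [ 456.9 -104.    41.9] yaw -176.9 tool shift mm [ 1.   0.1 17.9] wz 0.002 tilt wx wy [-0.     0.002] open 0.02900572421679693 F [ 0.3  0.2 -0.6] vel 0.003
```

View pics/c4.png

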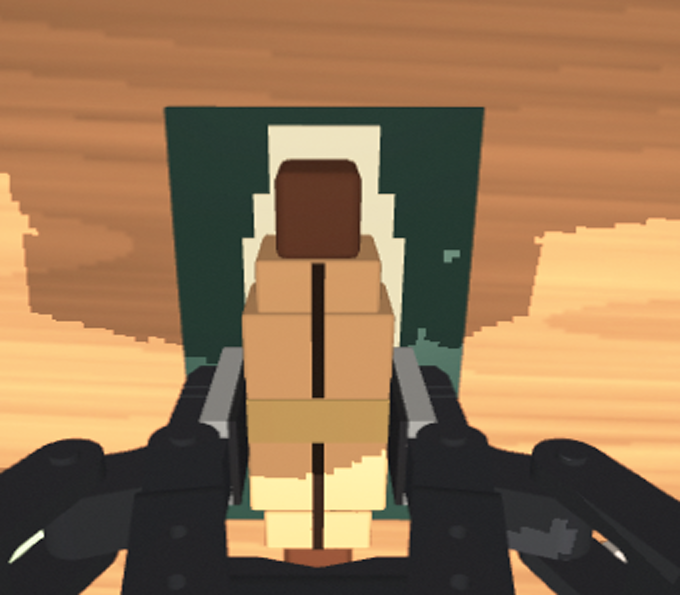

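```bash
python3 - <<'E'
from meas import *
d=load('w4')
f=lambda L,z:(onz(d,[(160+x/2,50+y/1.7) for x,y in L],z)*1000).round(1).tolist()
print('matcorn',f([(165,107),(484,107)],.003),'bottom edge',f([(240,519),(400,519)],.003))
print('sil end',f([(268,126),(380,126)],.003))
print('jaw front bottom',f([(285,160),(352,160)],.0216),'jaw front top',f([(278,172),(360,172)],.0416))
print('band',f([(248,399),(390,399),(247,442),(388,442)],.0436))
E
```

```text
matcorn [[389.0, -142.9, 3.0], [385.0, -69.4, 3.0]] bottom edge [[528.2, -123.2, 3.0], [525.5, -75.6, 3.0]]
sil end [[392.9, -119.0, 3.0], [391.5, -93.0, 3.0]]
jaw front bottom [[398.9, -113.9, 21.6], [398.2, -99.9, 21.6]] jaw front top [[398.3, -114.3, 41.6], [397.4, -99.4, 41.6]]
band [[453.2, -118.4, 43.6], [451.6, -89.3, 43.6], [465.6, -118.4, 43.6], [463.9, -88.6, 43.6]]
```

>>> drive_tool([
  {"dx": 0.0016,"dy": 0.0015,"dz": 0.006,"wx": 0,"wy": 0,"wz": 0,"gripper": -0.6},
  {"dx": 0,"dy": 0,"dz": 0.007,"wx": 0,"wy": 0,"wz": 0,"gripper": -0.6},
  {"dx": 0,"dy": 0,"dz": 0.005,"wx": 0,"wy": 0,"wz": 0,"gripper": -0.6},
  {"dx": 0,"dy": 0,"dz": 0,"wx": 0,"wy": 0,"wz": 0,"gripper": -0.6},
  {"dx": 0,"dy": 0,"dz": 0,"wx": 0,"wy": 0,"wz": 0,"gripper": -0.6},
])

```text
clock: 7.1
eef_pos: [0.4543, -0.1027, 0.0233]
tcp_rot: [[-0.999, -0.054, -0.0], [-0.054, 0.999, -0.0], [0.0, -0.0, -1.0]]
contact_force: [-5.1, 0.4, 8.9]
opening: 0.0288
```

>>> drive_tool([
  {"dx": 0,"dy": 0,"dz": 0,"wx": 0,"wy": 0,"wz": 0,"gripper": 0},
  {"dx": 0,"dy": 0,"dz": 0,"wx": 0,"wy": 0,"wz": 0,"gripper": 0.2},
  {"dx": 0,"dy": 0,"dz": 0,"wx": 0,"wy": 0,"wz": 0,"gripper": 0.3},
  {"dx": 0,"dy": 0,"dz": -0.02,"wx": 0,"wy": 0,"wz": 0,"gripper": 0.4},
  {"dx": 0,"dy": 0,"dz": -0.05,"wx": 0,"wy": 0,"wz": 0,"gripper": 0.6},
  {"dx": 0,"dy": 0,"dz": -0.05,"wx": 0,"wy": 0,"wz": 0,"gripper": 0.6},
  {"dx": 0,"dy": 0,"dz": 0,"wx": 0,"wy": 0,"wz": 0,"gripper": 0.6},
  {"dx": 0,"dy": 0,"dz": 0,"wx": 0,"wy": 0,"wz": 0,"gripper": 0.6},
])

```text
clock: 8.1
eef_pos: [0.4541, -0.1025, 0.1417]
tcp_rot: [[-0.999, -0.054, -0.0], [-0.054, 0.999, 0.001], [0.0, 0.001, -1.0]]
contact_force: [0.5, 0.4, -0.4]
opening: 0.0681
```

```bash
python3 - <<'E'
from meas import *
go(456,-104,24,183)
d=grab('wrist','w5')
E
```

```text
clock 8.1 pos [ 454.1 -102.5  141.7] yaw -176.9 tool shift mm [ -1.9  -1.7 117.7] wz 0.001 tilt wx wy [ 0.001 -0.   ] open 0.06808735447263858 F [ 0.5  0.4 -0.4] vel 0.024
```

View pics/w5.png

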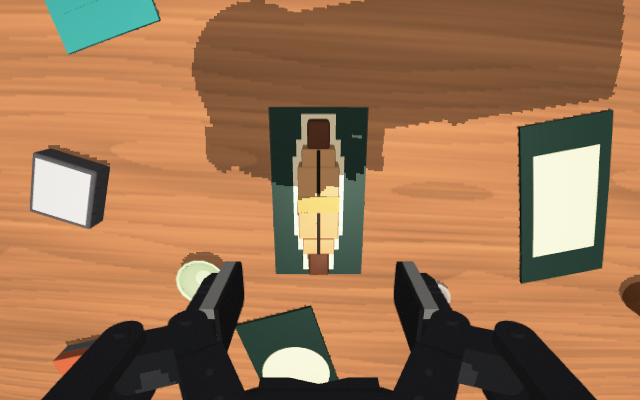

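```bash
python3 - <<'E'
from meas import *
d=load('w5')
cv2.imwrite('pics/c5.png',cv2.resize(d['img'][95:285,255:380],None,fx=4,fy=3,interpolation=cv2.INTER_CUBIC))
P=zmap(d)
show('cl',comps(d,(P[...,2]>.014)&(d['depth']>0),.0245,200,(280,105,350,285)))
hsv=cv2.cvtColor(d['img'],cv2.COLOR_BGR2HSV).astype(int)
g=(hsv[...,0]>60)&(hsv[...,0]<100)
im=d['img'].astype(int); w=(hsv[...,0]>4)
m=np.zeros((400,640),bool); m[:]=(P[...,2]<0.5)
c=(im[...,1]>=im[...,2]-2)
show('mat',comps(d,g,.003,200,(255,95,380,285)))
E
```

```text
cl
   [319.1 197.6] 5082 cen [ 451.7 -102.3] axis 3.2 sd*sqrt12 [ 26.3 107. ] rect (array([ 455.3, -102.3]), 120.6, 29.9, 4.1)
mat
   [319.1 187. ] 8157 cen [ 450.7 -102.3] axis 3.1 sd*sqrt12 [ 93.5 150. ] rect (array([ 457.8, -102. ]), 139.0, 73.4, 3.1)
```

View pics/c5.png

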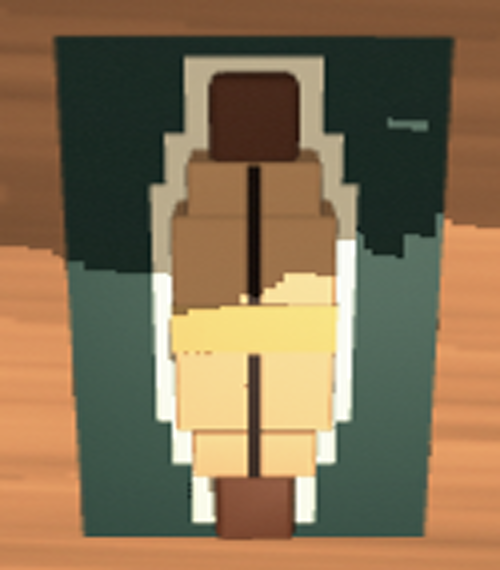

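```bash
python3 - <<'E'
from meas import *
d=load('w5')
print((onz(d,[(318,114),(318,119),(318,107.3),(318,273.8)],.003)*1000).round(1)[:,0],(onz(d,[(318,274.3)],.023)*1000).round(1), (onz(d,[(318,120.5)],.023)*1000).round(1))
E
```

```text
[392.1 395.8 387.3 527. ] [[515.7 -99.7  23. ]] [[ 395.1 -106.2   23. ]]
```

>>> drive_tool([
  {"dx": -0.0327,"dy": -0.0402,"dz": -0.01,"wx": 0,"wy": 0,"wz": 0,"gripper": 0.8},
  {"dx": -0.0327,"dy": -0.0402,"dz": -0.01,"wx": 0,"wy": 0,"wz": 0,"gripper": 0.8},
  {"dx": -0.0327,"dy": -0.0402,"dz": -0.01,"wx": 0,"wy": 0,"wz": 0,"gripper": 0.8},
  {"dx": -0.0327,"dy": -0.0402,"dz": -0.01,"wx": 0,"wy": 0,"wz": 0,"gripper": 0.8},
  {"dx": -0.0327,"dy": -0.0402,"dz": -0.01,"wx": 0,"wy": 0,"wz": 0,"gripper": 0.8},
])

```text
clock: 8.78
eef_pos: [0.6289, -0.2958, 0.1903]
tcp_rot: [[-0.999, -0.054, -0.003], [-0.054, 0.999, 0.001], [0.003, 0.001, -1.0]]
contact_force: [1.6, -0.2, 1.0]
opening: 0.0772
```

>>> drive_tool([
  {"dx": 0,"dy": 0,"dz": 0,"wx": 0,"wy": 0,"wz": 0.175,"gripper": 0.8},
  {"dx": 0,"dy": 0,"dz": 0,"wx": 0,"wy": 0,"wz": 0.175,"gripper": 0.8},
  {"dx": 0,"dy": 0,"dz": 0,"wx": 0,"wy": 0,"wz": 0.175,"gripper": 0.8},
  {"dx": 0,"dy": 0,"dz": 0,"wx": 0,"wy": 0,"wz": 0.175,"gripper": 0.8},
  {"dx": 0,"dy": 0,"dz": 0,"wx": 0,"wy": 0,"wz": 0.175,"gripper": 0.8},
  {"dx": 0,"dy": 0,"dz": 0,"wx": 0,"wy": 0,"wz": 0.175,"gripper": 0.8},
  {"dx": 0,"dy": 0,"dz": 0,"wx": 0,"wy": 0,"wz": 0.175,"gripper": 0.8},
  {"dx": 0,"dy": 0,"dz": 0,"wx": 0,"wy": 0,"wz": 0,"gripper": 0.8},
])

```text
clock: 9.78
eef_pos: [0.628, -0.2944, 0.1904]
tcp_rot: [[-0.39, 0.921, -0.003], [0.921, 0.39, 0.001], [0.002, -0.002, -1.0]]
contact_force: [0.2, 0.8, 0.4]
opening: 0.0766
```

```bash
python3 - <<'E'
from meas import *
d=grab('wrist','w6')
go(628,-295,22,113)
P=zmap(d)
show('st',comps(d,(P[...,2]>.014)&(P[...,2]<.04)&(d['depth']>0),.022,200))
E
```

```text
clock 9.825 pos [ 628.  -294.4  190.7] yaw 113.1 tool shift mm [-8.000e-01  1.000e-01  1.687e+02] wz 0.002 tilt wx wy [-0.002 -0.001] open 0.07681840159561314 F [-0.2 -0.3  0.5] vel 0.013
st
   [266.5 363.3] 1972 cen [ 655.1 -501.8] axis 3.4 sd*sqrt12 [ 28.8 118.4] rect (array([ 662.1, -512. ]), 124.1, 48.3, 1.0)
   [322.6 186.6] 4360 cen [ 632.5 -295.7] axis -71.4 sd*sqrt12 [44.  80.9] rect (array([ 633. , -297.3]), 81.2, 43.9, -71.5)
   [566.6 230.4] 16888 cen [ 863.  -247.1] axis -86.4 sd*sqrt12 [ 96.9 213.2] rect (array([ 875.5, -254.6]), 234.0, 110.4, -89.8)
   [133.7 113.9] 3584 cen [ 460.9 -298.9] axis 35.0 sd*sqrt12 [50.4 50.7] rect (array([ 461.1, -299.4]), 52.0, 50.9, 74.6)
   [591.8  43.5] 2871 cen [784.6 -99.8] axis -83.1 sd*sqrt12 [26.3 70.4] rect (array([784.1, -99.5]), 74.8, 27.5, -82.2)
```

View pics/w6.png

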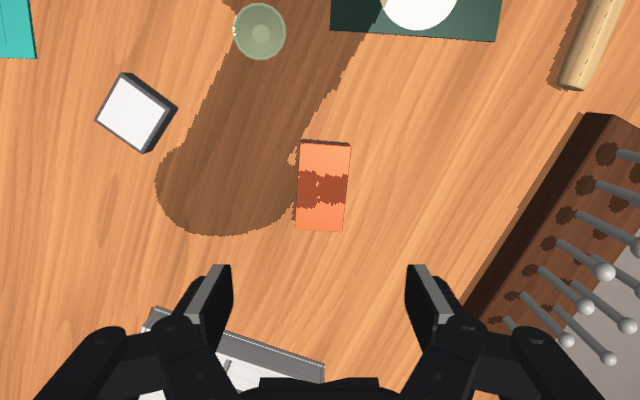

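>>> drive_tool([
  {"dx": -0.0046,"dy": 0.0035,"dz": 0.03,"wx": 0,"wy": 0,"wz": 0.08,"gripper": 0.8},
  {"dx": 0,"dy": 0,"dz": 0.04,"wx": 0,"wy": 0,"wz": 0,"gripper": 0.8},
  {"dx": 0,"dy": 0,"dz": 0.04,"wx": 0,"wy": 0,"wz": 0,"gripper": 0.8},
  {"dx": 0,"dy": 0,"dz": 0.03,"wx": 0,"wy": 0,"wz": 0,"gripper": 0.7},
  {"dx": 0,"dy": 0,"dz": 0.02,"wx": 0,"wy": 0,"wz": 0,"gripper": 0.6},
  {"dx": 0,"dy": 0,"dz": 0.008,"wx": 0,"wy": 0,"wz": 0,"gripper": 0.5},
  {"dx": 0,"dy": 0,"dz": 0,"wx": 0,"wy": 0,"wz": 0,"gripper": 0.4},
])

```text
clock: 10.7
eef_pos: [0.6335, -0.2975, 0.0246]
tcp_rot: [[-0.315, 0.949, 0.0], [0.949, 0.315, -0.0], [-0.0, -0.0, -1.0]]
contact_force: [0.2, -0.1, 0.6]
opening: 0.0595
```

>>> drive_tool([
  {"dx": 0,"dy": 0,"dz": 0,"wx": 0,"wy": 0,"wz": 0,"gripper": 0.2},
  {"dx": 0,"dy": 0,"dz": 0,"wx": 0,"wy": 0,"wz": 0,"gripper": -0.3},
  {"dx": 0,"dy": 0,"dz": 0,"wx": 0,"wy": 0,"wz": 0,"gripper": -0.3},
  {"dx": 0,"dy": 0,"dz": 0,"wx": 0,"wy": 0,"wz": 0,"gripper": -0.3},
], newtons=50)

```text
clock: 11.2
eef_pos: [0.6342, -0.2977, 0.0262]
tcp_rot: [[-0.315, 0.949, 0.002], [0.949, 0.315, -0.001], [-0.002, 0.002, -1.0]]
contact_force: [-1.3, 0.8, 6.3]
opening: 0.0426
```

```bash
python3 - <<'E'
from meas import *
d=grab('wrist','w7')
go(633,-297.3,22,108.5)
E
```

```text
clock 11.25 pos [ 634.2 -297.7   26.2] yaw 108.3 tool shift mm [ 0.8 -1.   4.2] wz -0.003 tilt wx wy [0.002 0.002] open 0.042678711124017076 F [-0.6  1.1  5.4] vel 0.001
```

View pics/w7.png

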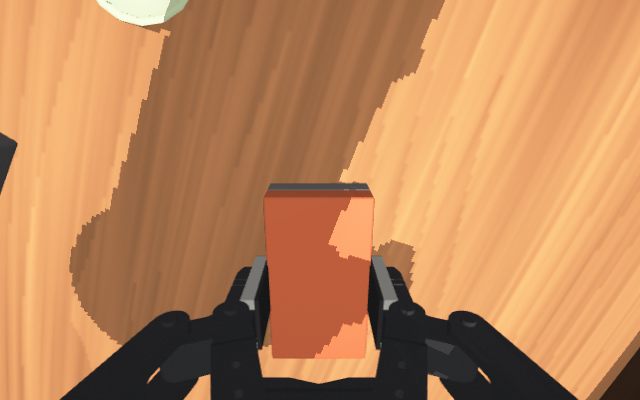

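>>> drive_tool([
  {"dx": 0,"dy": 0,"dz": -0.03,"wx": 0,"wy": 0,"wz": 0,"gripper": -0.3},
  {"dx": 0,"dy": 0,"dz": -0.05,"wx": 0,"wy": 0,"wz": 0,"gripper": -0.3},
  {"dx": 0.03,"dy": -0.0032,"dz": -0.05,"wx": 0,"wy": 0,"wz": 0,"gripper": -0.3},
  {"dx": 0.05,"dy": -0.0053,"dz": 0,"wx": 0,"wy": 0,"wz": 0,"gripper": -0.3},
  {"dx": 0.055,"dy": -0.0059,"dz": 0,"wx": 0,"wy": 0,"wz": 0,"gripper": -0.3},
  {"dx": 0.055,"dy": -0.0059,"dz": 0,"wx": 0,"wy": 0,"wz": 0,"gripper": -0.3},
  {"dx": 0.055,"dy": -0.0059,"dz": 0,"wx": 0,"wy": 0,"wz": 0,"gripper": -0.3},
  {"dx": 0.055,"dy": -0.0059,"dz": 0,"wx": 0,"wy": 0,"wz": 0,"gripper": -0.3},
])

```text
clock: 12.25
eef_pos: [0.5156, -0.0629, 0.1533]
tcp_rot: [[-0.372, 0.928, -0.01], [0.927, 0.372, 0.046], [0.047, 0.008, -0.999]]
contact_force: [0.7, -1.0, -2.3]
opening: 0.0424
```

>>> drive_tool([
  {"dx": 0.055,"dy": -0.0059,"dz": 0,"wx": 0,"wy": 0,"wz": 0,"gripper": -0.3},
  {"dx": 0.052,"dy": -0.0055,"dz": 0,"wx": 0,"wy": 0,"wz": 0,"gripper": -0.3},
  {"dx": 0.03,"dy": -0.0032,"dz": 0,"wx": 0,"wy": 0,"wz": 0,"gripper": -0.3},
  {"dx": 0,"dy": 0,"dz": 0,"wx": 0,"wy": 0,"wz": -0.167,"gripper": -0.3},
  {"dx": 0,"dy": 0,"dz": 0,"wx": 0,"wy": 0,"wz": -0.167,"gripper": -0.3},
  {"dx": 0,"dy": 0,"dz": 0,"wx": 0,"wy": 0,"wz": -0.167,"gripper": -0.3},
  {"dx": 0,"dy": 0,"dz": 0,"wx": 0,"wy": 0,"wz": -0.167,"gripper": -0.3},
  {"dx": 0,"dy": 0,"dz": 0,"wx": 0,"wy": 0,"wz": -0.167,"gripper": -0.3},
])

```text
clock: 13.25
eef_pos: [0.4702, -0.0102, 0.1571]
tcp_rot: [[-0.964, 0.265, -0.03], [0.26, 0.959, 0.111], [0.058, 0.1, -0.993]]
contact_force: [-0.4, 0.4, -2.6]
opening: 0.0423
```

>>> drive_tool([
  {"dx": 0,"dy": 0,"dz": 0,"wx": 0,"wy": 0,"wz": -0.167,"gripper": -0.3},
  {"dx": 0,"dy": 0,"dz": 0,"wx": 0,"wy": 0,"wz": -0.167,"gripper": -0.3},
  {"dx": 0,"dy": 0,"dz": 0,"wx": 0,"wy": 0,"wz": -0.167,"gripper": -0.3},
  {"dx": 0,"dy": 0,"dz": 0,"wx": 0,"wy": 0,"wz": -0.167,"gripper": -0.3},
  {"dx": 0,"dy": 0,"dz": 0.02,"wx": 0,"wy": 0,"wz": 0,"gripper": -0.3},
  {"dx": 0,"dy": 0,"dz": 0.04,"wx": 0,"wy": 0,"wz": 0,"gripper": -0.3},
  {"dx": 0,"dy": 0,"dz": 0.03,"wx": 0,"wy": 0,"wz": 0,"gripper": -0.3},
  {"dx": 0,"dy": 0,"dz": 0,"wx": 0,"wy": 0,"wz": 0,"gripper": -0.3},
])

```text
clock: 14.25
eef_pos: [0.4653, -0.0003, 0.0642]
tcp_rot: [[-0.924, -0.381, -0.036], [-0.383, 0.917, 0.11], [-0.009, 0.116, -0.993]]
contact_force: [0.1, 0.1, -1.7]
opening: 0.0429
```

```bash
python3 - <<'E'
from meas import *
d=grab('wrist','w8')
go(452,102,22,194.5)
E
```

```text
clock 14.3 pos [ 4.668e+02 -3.000e-01  6.670e+01] yaw -157.5 tool shift mm [-25.   94.4  56.2] wz 0.14 tilt wx wy [0.114 0.013] open 0.04256897482035183 F [ 0.4  0.7 -0.5] vel 0.052
```

View pics/w8.png

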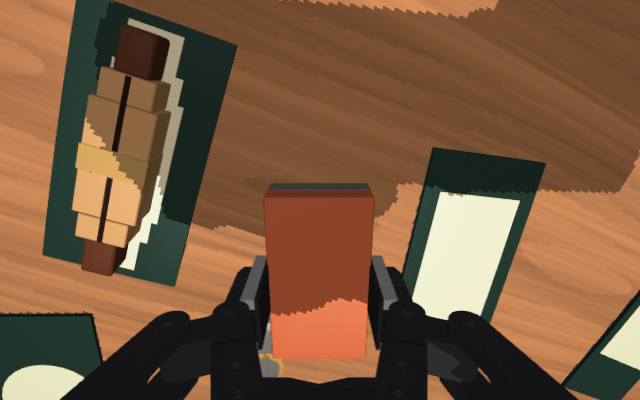

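>>> drive_tool([
  {"dx": 0,"dy": 0.0035,"dz": -0.03,"wx": 0,"wy": 0,"wz": 0,"gripper": -0.3},
  {"dx": 0,"dy": 0.0035,"dz": -0.03,"wx": 0,"wy": 0,"wz": 0,"gripper": -0.3},
  {"dx": 0,"dy": 0.0035,"dz": -0.03,"wx": 0,"wy": 0,"wz": 0,"gripper": -0.3},
  {"dx": 0,"dy": 0,"dz": 0,"wx": 0.06,"wy": 0.006,"wz": 0.07,"gripper": -0.3},
  {"dx": 0,"dy": 0,"dz": 0,"wx": 0.055,"wy": 0.006,"wz": 0.07,"gripper": -0.3},
  {"dx": 0,"dy": 0,"dz": 0,"wx": 0,"wy": 0,"wz": 0,"gripper": -0.3},
  {"dx": 0,"dy": 0,"dz": 0,"wx": 0,"wy": 0,"wz": 0,"gripper": -0.3},
])

```text
clock: 15.18
eef_pos: [0.4665, -0.0003, 0.1594]
tcp_rot: [[-0.967, -0.255, -0.003], [-0.255, 0.967, 0.001], [0.003, 0.001, -1.0]]
contact_force: [0.7, 1.4, -2.0]
opening: 0.0428
```

```bash
python3 - <<'E'
from meas import *
d=grab('top','t1')
cv2.imwrite('pics/t1c.png',cv2.resize(d['img'][100:240,200:480],None,fx=2.85,fy=2.85,interpolation=cv2.INTER_CUBIC))
go(452,102,22,194.5)
print(arm.observe()['joints'].round(2))
E
```

```text
clock 15.225 pos [466.5  -0.5 159.2] yaw -165.3 tool shift mm [-12.4 102.7 137.3] wz 0.004 tilt wx wy [ 0.001 -0.003] open 0.04239647054019379 F [-0.3  0.7 -2. ] vel 0.005
[ 0.43 -0.32 -0.4  -0.   -1.49 -1.75]
```

View pics/t1c.png

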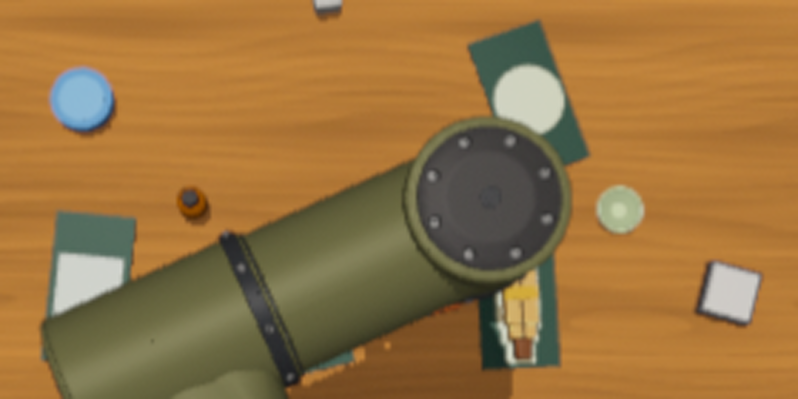

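>>> drive_tool([
  {"dx": -0.0044,"dy": 0.035,"dz": 0,"wx": 0,"wy": 0,"wz": 0,"gripper": -0.3},
  {"dx": -0.005,"dy": 0.04,"dz": 0,"wx": 0,"wy": 0,"wz": 0,"gripper": -0.3},
  {"dx": -0.003,"dy": 0.0277,"dz": 0,"wx": 0,"wy": 0,"wz": 0,"gripper": -0.3},
  {"dx": 0,"dy": 0,"dz": 0.04,"wx": 0,"wy": 0,"wz": 0,"gripper": -0.3},
  {"dx": 0,"dy": 0,"dz": 0.04,"wx": 0,"wy": 0,"wz": 0,"gripper": -0.3},
  {"dx": 0,"dy": 0,"dz": 0.032,"wx": 0,"wy": 0,"wz": 0,"gripper": -0.3},
  {"dx": 0,"dy": 0,"dz": 0,"wx": 0,"wy": 0,"wz": 0,"gripper": -0.3},
  {"dx": 0,"dy": 0,"dz": 0,"wx": 0,"wy": 0,"wz": 0,"gripper": -0.3},
])

```text
clock: 16.23
eef_pos: [0.4529, 0.1021, 0.0485]
tcp_rot: [[-0.967, -0.254, -0.002], [-0.254, 0.967, -0.0], [0.002, 0.0, -1.0]]
contact_force: [0.9, -0.2, -1.8]
opening: 0.0424
```

```bash
python3 - <<'E'
from meas import *
d=grab('wrist','w9')
go(452,102,29,194.5)
im=cv2.resize(d['img'][50:400,160:500],None,fx=2,fy=1.7,interpolation=cv2.INTER_CUBIC);cv2.imwrite('pics/c9.png',im)
E
```

```text
clock 16.275 pos [453.  102.3  48.8] yaw -165.3 tool shift mm [ 1.  -0.1 19.8] wz 0.003 tilt wx wy [ 0.001 -0.001] open 0.04233524205747837 F [ 0.8  0.1 -1.4] vel 0.004
```

View pics/c9.png

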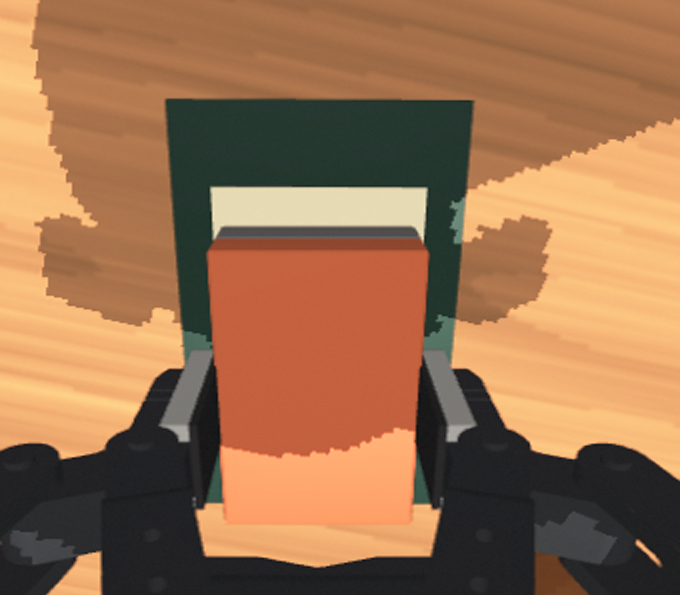

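```bash
cat >> meas.py <<'E'
def crp(d,L,z,u0=160,v0=50,fx=2,fy=1.7): return (onz(d,[(u0+(x+.5)/fx-.5,v0+(y+.5)/fy-.5) for x,y in L],z)*1000)[:,:2]
def ang(p,q): return round(float(np.degrees(np.arctan2(*(q-p)[::-1]))),2)
E
python3 - <<'E'
from meas import *
d=load('w9')
m=crp(d,[(166,99),(473,100)],.003); s=crp(d,[(211,187),(427,187)],.003); b=crp(d,[(210,503),(425,503)],.003)
print('mat',m.round(1).tolist(),s.round(1).tolist(),b.round(1).tolist(), ang(*m),ang(*s))
t=crp(d,[(207,250),(428,250),(411,523),(224,523)],.0446); print('stone',t.round(1).tolist(),t.mean(0),ang(t[0],t[1]),np.linalg.norm(t[0]-t[1]),np.linalg.norm(t[1]-t[2]))
yaw=np.radians(14.6);c=np.array([np.cos(yaw),np.sin(yaw)])
print('mat centre',m.mean(0)+70*c,s.mean(0)+45*c)
E
```

```text
mat [[392.5, 48.5], [374.1, 119.7]] [[414.4, 64.2], [400.7, 116.5]] [[527.3, 87.4], [510.5, 151.0]] 104.49 104.72
stone [[419.2, 70.7], [408.2, 112.5], [484.4, 132.9], [495.6, 90.5]] [451.8397453  101.65708243] 104.73 43.2143232123783 78.9202393418658
mat centre [451.0382131  101.75383303] [451.12671772 101.70945118]
```

>>> drive_tool([
  {"dx": 0.0007,"dy": 0,"dz": 0.008,"wx": 0,"wy": 0,"wz": 0,"gripper": -0.3},
  {"dx": 0,"dy": 0,"dz": 0.007,"wx": 0,"wy": 0,"wz": 0,"gripper": -0.3},
  {"dx": 0,"dy": 0,"dz": 0.004,"wx": 0,"wy": 0,"wz": 0,"gripper": -0.3},
  {"dx": 0,"dy": 0,"dz": 0,"wx": 0,"wy": 0,"wz": 0,"gripper": -0.3},
  {"dx": 0,"dy": 0,"dz": 0,"wx": 0,"wy": 0,"wz": 0,"gripper": -0.3},
])

```text
clock: 16.9
eef_pos: [0.4512, 0.1017, 0.0292]
tcp_rot: [[-0.967, -0.254, -0.003], [-0.254, 0.967, -0.001], [0.004, -0.0, -1.0]]
contact_force: [-6.4, -1.1, 9.2]
opening: 0.0425
```

>>> drive_tool([
  {"dx": 0,"dy": 0,"dz": 0,"wx": 0,"wy": 0,"wz": 0,"gripper": 0.2},
  {"dx": 0,"dy": 0,"dz": 0,"wx": 0,"wy": 0,"wz": 0,"gripper": 0.4},
  {"dx": 0,"dy": 0,"dz": 0,"wx": 0,"wy": 0,"wz": 0,"gripper": 0.6},
  {"dx": 0,"dy": 0,"dz": -0.02,"wx": 0,"wy": 0,"wz": 0,"gripper": 0.7},
  {"dx": 0,"dy": 0,"dz": -0.05,"wx": 0,"wy": 0,"wz": 0,"gripper": 0.7},
  {"dx": 0,"dy": 0,"dz": -0.06,"wx": 0,"wy": 0,"wz": 0,"gripper": 0.7},
  {"dx": 0,"dy": 0,"dz": 0,"wx": 0,"wy": 0,"wz": 0,"gripper": 0.7},
  {"dx": 0,"dy": 0,"dz": 0,"wx": 0,"wy": 0,"wz": 0,"gripper": 0.7},
])

```text
clock: 17.9
eef_pos: [0.4514, 0.102, 0.1572]
tcp_rot: [[-0.967, -0.254, -0.004], [-0.254, 0.967, -0.0], [0.004, 0.001, -1.0]]
contact_force: [0.4, -0.2, -1.0]
opening: 0.0726
```

```bash
python3 - <<'E'
from meas import *
d=grab('wrist','w10')
P=zmap(d)
show('st',comps(d,(P[...,2]>.014)&(P[...,2]<.045)&(d['depth']>0),.025,200))
go(458,-300,150,165)
E
```

```text
st
   [476.6 394.7] 237 cen [611.5 306.8] axis 89.7 sd*sqrt12 [13.  25.8] rect (array([609.5, 308.7]), 27.7, 14.6, -77.3)
   [621.  386.2] 565 cen [569.6 453.6] axis 2.1 sd*sqrt12 [29.2 55.4] rect (array([554.5, 444.7]), 76.7, 35.0, 22.7)
   [394.  311.4] 482 cen [537.5 193.4] axis 24.2 sd*sqrt12 [13.3 34.4] rect (array([538.9, 194.2]), 40.4, 14.9, 29.2)
   [180.9 269.6] 585 cen [544.   5.] axis -23.5 sd*sqrt12 [18.5 26.1] rect (array([544.4,   4.8]), 30.3, 21.4, -22.4)
   [319.1 192.2] 5575 cen [448.3 101.4] axis 14.9 sd*sqrt12 [43.9 80.8] rect (array([449.8, 101.8]), 80.8, 43.9, 14.8)
   [ 63.2 131.7] 6076 cen [451.6 -98.7] axis 2.7 sd*sqrt12 [ 33.  107.7] rect (array([455. , -99.3]), 120.6, 39.0, 3.0)
clock 17.95 pos [451.1 101.8 156.4] yaw -165.3 tool shift mm [  95.2 -390.4    6.9] wz 0.518 tilt wx wy [ 0.    -0.006] open 0.07263703108917569 F [ 0.3 -0.2  0.5] vel 0.012
```

View pics/w10.png

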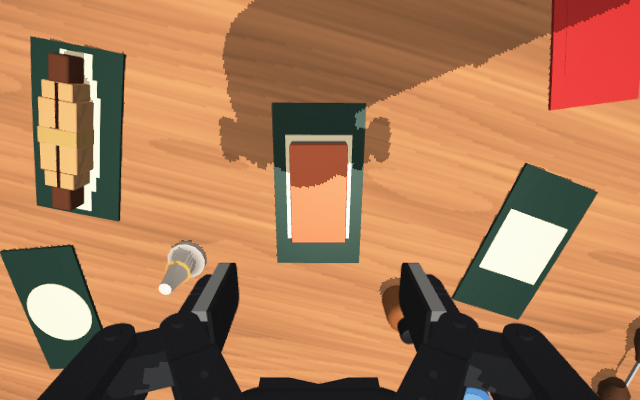

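>>> drive_tool([
  {"dx": 0.009,"dy": -0.037,"dz": 0,"wx": 0,"wy": 0,"wz": 0,"gripper": 0.8},
  {"dx": 0.0126,"dy": -0.052,"dz": 0,"wx": 0,"wy": 0,"wz": 0,"gripper": 0.8},
  {"dx": 0.0126,"dy": -0.052,"dz": 0,"wx": 0,"wy": 0,"wz": 0,"gripper": 0.8},
  {"dx": 0.0126,"dy": -0.052,"dz": 0,"wx": 0,"wy": 0,"wz": 0,"gripper": 0.8},
  {"dx": 0.0126,"dy": -0.052,"dz": 0,"wx": 0,"wy": 0,"wz": 0,"gripper": 0.8},
  {"dx": 0.0126,"dy": -0.052,"dz": 0,"wx": 0,"wy": 0,"wz": 0,"gripper": 0.8},
  {"dx": 0.0126,"dy": -0.052,"dz": 0,"wx": 0,"wy": 0,"wz": 0,"gripper": 0.8},
  {"dx": 0.0105,"dy": -0.0424,"dz": 0,"wx": 0,"wy": 0,"wz": 0,"gripper": 0.8},
])

```text
clock: 18.95
eef_pos: [0.4579, -0.3027, 0.156]
tcp_rot: [[-0.967, -0.253, -0.007], [-0.253, 0.967, -0.0], [0.007, 0.002, -1.0]]
contact_force: [1.2, -0.3, 1.2]
opening: 0.0767
```

>>> drive_tool([
  {"dx": 0,"dy": 0,"dz": 0,"wx": 0,"wy": 0,"wz": 0.173,"gripper": 0.8},
  {"dx": 0,"dy": 0,"dz": 0,"wx": 0,"wy": 0,"wz": 0.173,"gripper": 0.8},
  {"dx": 0,"dy": 0,"dz": 0,"wx": 0,"wy": 0,"wz": 0.172,"gripper": 0.8},
  {"dx": 0,"dy": 0,"dz": 0,"wx": 0,"wy": 0,"wz": 0,"gripper": 0.8},
  {"dx": 0,"dy": 0,"dz": 0,"wx": 0,"wy": 0,"wz": 0,"gripper": 0.8},
])

```text
clock: 19.58
eef_pos: [0.4586, -0.3007, 0.1571]
tcp_rot: [[-0.967, 0.255, -0.005], [0.255, 0.967, -0.001], [0.005, -0.002, -1.0]]
contact_force: [0.5, 0.6, -0.8]
opening: 0.0765
```

```bash
python3 - <<'E'
from meas import *
d=grab('wrist','w11')
P=zmap(d)
show('bl',comps(d,(P[...,2]>.012)&(P[...,2]<.045)&(d['depth']>0),.020,200,(200,50,450,260)))
im=d['img'].astype(int)
show('top',comps(d,(im.min(2)>100)&(im.max(2)-im.min(2)<40),.020,200,(200,50,450,260)))
go(458,-300,22,165)
E
```

```text
bl
   [320.1 192.1] 3846 cen [ 456.8 -299.3] axis -13.4 sd*sqrt12 [49.5 51. ] rect (array([ 457.6, -299.6]), 50.7, 50.0, -14.7)
top
   [442.6 245.5] 497 cen [ 528.2 -211.4] axis -13.1 sd*sqrt12 [14.  28.1] rect (array([ 527. , -212.2]), 31.1, 14.5, -7.6)
   [320.4 196.1] 3168 cen [ 460.1 -299.9] axis 66.6 sd*sqrt12 [45.3 46.6] rect (array([ 460.1, -300. ]), 48.5, 45.5, 74.1)
clock 19.625 pos [ 458.7 -300.7  157.3] yaw 165.2 tool shift mm [  0.2   0.8 135.3] wz 0.003 tilt wx wy [-0.002 -0.005] open 0.07702071923198321 F [ 0.5  0.4 -0.1] vel 0.014
```

View pics/w11.png

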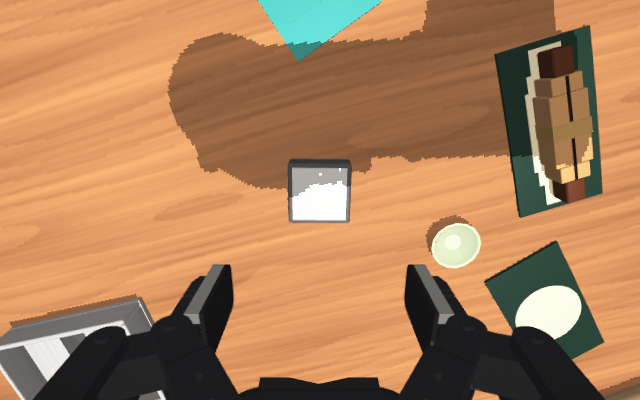

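>>> drive_tool([
  {"dx": 0,"dy": 0.0008,"dz": 0.04,"wx": 0,"wy": 0,"wz": 0,"gripper": 0.8},
  {"dx": 0,"dy": 0,"dz": 0.04,"wx": 0,"wy": 0,"wz": 0,"gripper": 0.8},
  {"dx": 0,"dy": 0,"dz": 0.03,"wx": 0,"wy": 0,"wz": 0,"gripper": 0.7},
  {"dx": 0,"dy": 0,"dz": 0.015,"wx": 0,"wy": 0,"wz": 0,"gripper": 0.6},
  {"dx": 0,"dy": 0,"dz": 0.009,"wx": 0,"wy": 0,"wz": 0,"gripper": 0.5},
  {"dx": 0,"dy": 0,"dz": 0,"wx": 0,"wy": 0,"wz": 0,"gripper": 0.4},
  {"dx": 0,"dy": 0,"dz": 0,"wx": 0,"wy": 0,"wz": 0,"gripper": 0.4},
])

```text
clock: 20.5
eef_pos: [0.4593, -0.3005, 0.0252]
tcp_rot: [[-0.966, 0.258, -0.002], [0.258, 0.966, -0.002], [0.002, -0.002, -1.0]]
contact_force: [0.1, 1.3, 0.3]
opening: 0.0599
```

>>> drive_tool([
  {"dx": 0,"dy": 0,"dz": 0,"wx": 0,"wy": 0,"wz": 0,"gripper": 0.2},
  {"dx": 0,"dy": 0,"dz": 0,"wx": 0,"wy": 0,"wz": 0,"gripper": -0.2},
  {"dx": 0,"dy": 0,"dz": 0,"wx": 0,"wy": 0,"wz": 0,"gripper": -0.2},
  {"dx": 0,"dy": 0,"dz": 0,"wx": 0,"wy": 0,"wz": 0,"gripper": -0.2},
], newtons=80)

```text
clock: 21.0
eef_pos: [0.4591, -0.3006, 0.0255]
tcp_rot: [[-0.966, 0.258, -0.002], [0.258, 0.966, -0.002], [0.002, -0.003, -1.0]]
contact_force: [-2.1, 1.3, 5.7]
opening: 0.0479
```

```bash
python3 - <<'E'
from meas import *
d=grab('wrist','w12')
go(458,296,150,175)
E
```

```text
clock 21.05 pos [ 459.1 -300.6   25.5] yaw 165.0 tool shift mm [ 155.3  575.8 -125.7] wz -0.174 tilt wx wy [-0.003 -0.002] open 0.04753213994248782 F [-1.5 -0.   6.3] vel 0.002
```

View pics/w12.png

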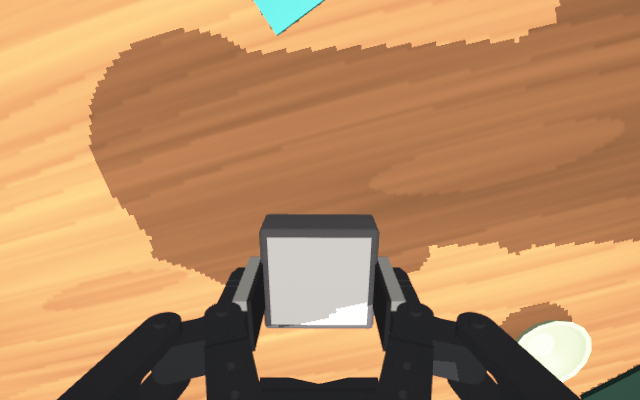

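>>> drive_tool([
  {"dx": 0,"dy": 0,"dz": -0.03,"wx": 0,"wy": 0,"wz": 0,"gripper": -0.2},
  {"dx": 0,"dy": 0,"dz": -0.05,"wx": 0,"wy": 0,"wz": 0,"gripper": -0.2},
  {"dx": 0,"dy": 0,"dz": -0.05,"wx": 0,"wy": 0,"wz": 0,"gripper": -0.2},
  {"dx": 0,"dy": 0,"dz": 0,"wx": 0,"wy": 0,"wz": -0.174,"gripper": -0.2},
  {"dx": 0.0035,"dy": 0.039,"dz": 0,"wx": 0,"wy": 0,"wz": 0,"gripper": -0.2},
  {"dx": 0.0047,"dy": 0.053,"dz": 0,"wx": 0,"wy": 0,"wz": 0,"gripper": -0.2},
  {"dx": 0.0047,"dy": 0.053,"dz": 0,"wx": 0,"wy": 0,"wz": 0,"gripper": -0.2},
  {"dx": 0.0047,"dy": 0.053,"dz": 0,"wx": 0,"wy": 0,"wz": 0,"gripper": -0.2},
])

```text
clock: 22.05
eef_pos: [0.458, -0.0995, 0.1528]
tcp_rot: [[-0.996, 0.088, -0.005], [0.088, 0.996, 0.0], [0.005, -0.0, -1.0]]
contact_force: [1.5, -0.4, -4.7]
opening: 0.0476
```

>>> drive_tool([
  {"dx": 0.0047,"dy": 0.053,"dz": 0,"wx": 0,"wy": 0,"wz": 0,"gripper": -0.2},
  {"dx": 0.0047,"dy": 0.053,"dz": 0,"wx": 0,"wy": 0,"wz": 0,"gripper": -0.2},
  {"dx": 0.0047,"dy": 0.053,"dz": 0,"wx": 0,"wy": 0,"wz": 0,"gripper": -0.2},
  {"dx": 0.0047,"dy": 0.053,"dz": 0,"wx": 0,"wy": 0,"wz": 0,"gripper": -0.2},
  {"dx": 0.0047,"dy": 0.053,"dz": 0,"wx": 0,"wy": 0,"wz": 0,"gripper": -0.2},
  {"dx": 0.0047,"dy": 0.053,"dz": 0,"wx": 0,"wy": 0,"wz": 0,"gripper": -0.2},
  {"dx": 0,"dy": 0,"dz": 0,"wx": 0,"wy": 0,"wz": 0,"gripper": -0.2},
])

```text
clock: 22.92
eef_pos: [0.4573, 0.2207, 0.1518]
tcp_rot: [[-0.996, 0.084, -0.007], [0.084, 0.997, -0.002], [0.006, -0.002, -1.0]]
contact_force: [-0.5, -1.2, -3.6]
opening: 0.0477
```

```bash
python3 - <<'E'
from meas import *
go(458,296,46,175)
print(arm.observe()['joints'].round(2))
E
```

```text
clock 22.925 pos [457.3 220.7 151.8] yaw 175.2 tool shift mm [  4.9  75.4 105.7] wz 0.004 tilt wx wy [-0.002 -0.006] open 0.047659961323658746 F [-0.5 -1.2 -3.6] vel 0.052
[ 0.84 -0.19 -0.31 -0.   -1.46 -2.5 ]
```

>>> drive_tool([
  {"dx": 0.0024,"dy": 0.038,"dz": 0,"wx": 0,"wy": 0,"wz": 0,"gripper": -0.2},
  {"dx": 0.0024,"dy": 0.037,"dz": 0,"wx": 0,"wy": 0,"wz": 0,"gripper": -0.2},
  {"dx": 0,"dy": 0,"dz": 0.035,"wx": 0,"wy": 0,"wz": 0,"gripper": -0.2},
  {"dx": 0,"dy": 0,"dz": 0.04,"wx": 0,"wy": 0,"wz": 0,"gripper": -0.2},
  {"dx": 0,"dy": 0,"dz": 0.03,"wx": 0,"wy": 0,"wz": 0,"gripper": -0.2},
  {"dx": 0,"dy": 0,"dz": 0,"wx": 0,"wy": 0,"wz": 0,"gripper": -0.2},
  {"dx": 0,"dy": 0,"dz": 0,"wx": 0,"wy": 0,"wz": 0,"gripper": -0.2},
])

```text
clock: 23.8
eef_pos: [0.4606, 0.2931, 0.0499]
tcp_rot: [[-0.996, 0.087, -0.002], [0.087, 0.996, -0.0], [0.002, -0.0, -1.0]]
contact_force: [1.0, -0.3, -3.6]
opening: 0.048
```

```bash
python3 - <<'E'
from meas import *
d=grab('wrist','w13')
go(458,296,28.5,175)
im=cv2.resize(d['img'][50:400,160:500],None,fx=2,fy=1.7,interpolation=cv2.INTER_CUBIC);cv2.imwrite('pics/c13.png',im)
E
```

```text
clock 23.85 pos [460.7 293.4  50.4] yaw 175.0 tool shift mm [ 2.9  2.3 21.9] wz -0.0 tilt wx wy [ 0.001 -0.002] open 0.04775206180582886 F [ 0.2 -0.6 -3.5] vel 0.005
```

View pics/c13.png

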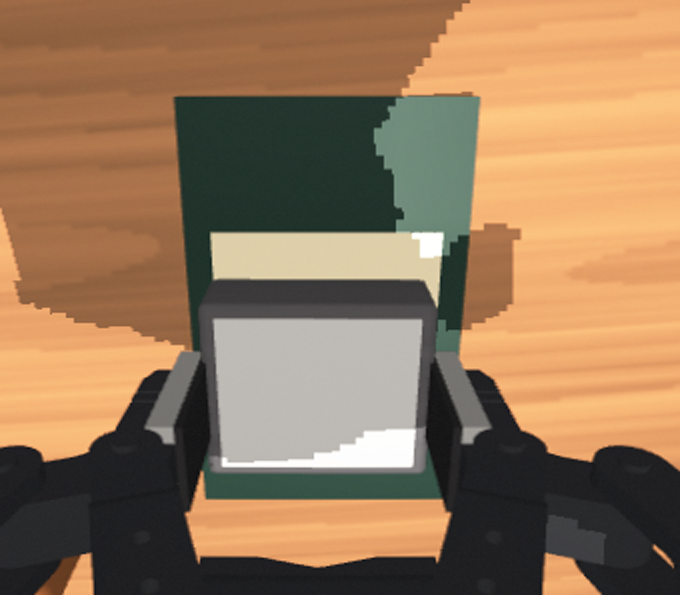

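```bash
python3 - <<'E'
from meas import *
d=load('w13')
m=crp(d,[(175,97),(480,97)],.003); s=crp(d,[(210,233),(443,233)],.003); b=crp(d,[(207,498),(440,498)],.003)
print('mat',ang(*m),ang(*s),ang(*b),np.linalg.norm(s[0]-s[1]))
for t in ([(201,308),(436,308),(426,472),(211,472)],[(213,318),(423,318),(417,467),(221,467)]):
  t=crp(d,t,.0449); print('blk',t.mean(0),ang(t[0],t[1]),[round(np.linalg.norm(t[i]-t[i-1]),1) for i in range(4)])
a=np.radians(ang(*m)-90);c=np.array([np.cos(a),np.sin(a)]);n=np.array([-c[1],c[0]])
print('mat centre',m.mean(0)+70*c,s.mean(0)+30*c,'from far edge',((b.mean(0)-70*c)@c),(m.mean(0)+70*c)@c)
E
```

```text
mat 85.02 85.03 85.08 60.318039371800054
blk [458.91407384 293.48675078] 85.04 [np.float64(47.8), np.float64(48.0), np.float64(47.7), np.float64(48.9)]
blk [459.40374459 293.45116908] 85.05 [np.float64(43.5), np.float64(43.1), np.float64(43.5), np.float64(44.4)]
mat centre [458.35123007 295.68643034] [458.52353602 295.56473251] from far edge 430.6582340507287 430.9530342912432
```

>>> drive_tool([
  {"dx": 0.001,"dy": 0.002,"dz": 0.008,"wx": 0,"wy": 0,"wz": 0,"gripper": -0.2},
  {"dx": 0,"dy": 0,"dz": 0.008,"wx": 0,"wy": 0,"wz": 0,"gripper": -0.2},
  {"dx": 0,"dy": 0,"dz": 0.005,"wx": 0,"wy": 0,"wz": 0,"gripper": -0.2},
  {"dx": 0,"dy": 0,"dz": 0,"wx": 0,"wy": 0,"wz": 0,"gripper": -0.2},
  {"dx": 0,"dy": 0,"dz": 0,"wx": 0,"wy": 0,"wz": 0,"gripper": -0.2},
])

```text
clock: 24.48
eef_pos: [0.459, 0.2951, 0.0285]
tcp_rot: [[-0.996, 0.087, -0.003], [0.087, 0.996, -0.001], [0.003, -0.001, -1.0]]
contact_force: [-4.5, -0.9, 4.5]
opening: 0.0477
```

```bash
python3 - <<'E'
from meas import *
go(458.4,295.6,28.5,175)
E
```

```text
clock 24.475 pos [459.  295.1  28.5] yaw 175.0 tool shift mm [0.6 0.4 0. ] wz 0.0 tilt wx wy [-0.001 -0.003] open 0.047668236645173716 F [-4.5 -0.9  4.5] vel 0.003
```

>>> drive_tool([
  {"dx": 0,"dy": 0,"dz": 0,"wx": 0,"wy": 0,"wz": 0,"gripper": 0.3},
  {"dx": 0,"dy": 0,"dz": 0,"wx": 0,"wy": 0,"wz": 0,"gripper": 0.5},
  {"dx": 0,"dy": 0,"dz": 0,"wx": 0,"wy": 0,"wz": 0,"gripper": 0.7},
  {"dx": 0,"dy": 0,"dz": -0.02,"wx": 0,"wy": 0,"wz": 0,"gripper": 0.8},
  {"dx": 0,"dy": 0,"dz": -0.05,"wx": 0,"wy": 0,"wz": 0,"gripper": 0.8},
  {"dx": 0,"dy": 0,"dz": -0.06,"wx": 0,"wy": 0,"wz": 0,"gripper": 0.8},
  {"dx": 0,"dy": 0,"dz": 0,"wx": 0,"wy": 0,"wz": 0,"gripper": 0.8},
  {"dx": 0,"dy": 0,"dz": 0,"wx": 0,"wy": 0,"wz": 0,"gripper": 0.8},
])

```text
clock: 25.48
eef_pos: [0.4593, 0.2953, 0.1572]
tcp_rot: [[-0.996, 0.087, -0.004], [0.087, 0.996, -0.0], [0.004, -0.001, -1.0]]
contact_force: [0.1, -0.0, 0.2]
opening: 0.0767
```

```bash
python3 - <<'E'
from meas import *
d=grab('wrist','w14')
P=zmap(d)
show('st',comps(d,(P[...,2]>.014)&(P[...,2]<.045)&(d['depth']>0),.023,200))
go(632,303,150,175)
E
```

```text
st
   [342.2 361.4] 2072 cen [625.3 303. ] axis -76.1 sd*sqrt12 [45.6 51.7] rect (array([623.9, 302.4]), 56.3, 50.3, -85.0)
   [ 15.7 311.6] 691 cen [547.8   2.3] axis -59.0 sd*sqrt12 [18.3 42.9] rect (array([548.7,   1.2]), 46.8, 22.3, -66.7)
   [520.3 273.2] 2154 cen [545.7 463.3] axis -0.4 sd*sqrt12 [ 25.4 117.3] rect (array([550.3, 462.8]), 106.2, 31.4, -0.6)
   [319.5 192.2] 3920 cen [456.5 296. ] axis -4.1 sd*sqrt12 [49.5 50.9] rect (array([456.9, 296. ]), 50.9, 49.8, -5.0)
   [ 83.8 203.7] 5623 cen [449.8 103.9] axis 14.4 sd*sqrt12 [52.  79.9] rect (array([451.3, 104. ]), 81.2, 53.0, 14.9)
clock 25.525 pos [459.  294.9 156.2] yaw 175.0 tool shift mm [-171.6   23.2    5.3] wz -0.0 tilt wx wy [-0.002 -0.005] open 0.07686575378524546 F [-0.5  0.3  0.3] vel 0.013
```

View pics/w14.png

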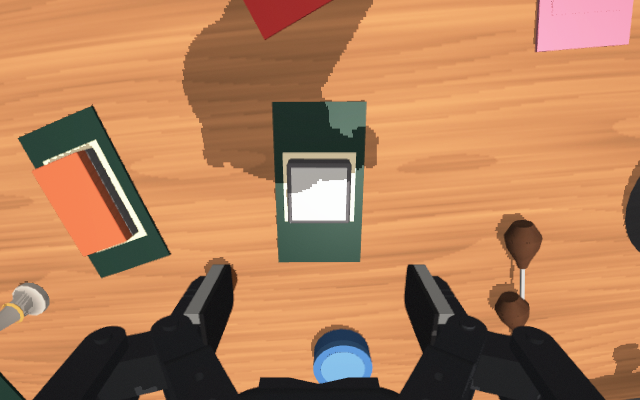

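>>> drive_tool([
  {"dx": -0.035,"dy": 0.0048,"dz": 0,"wx": 0,"wy": 0,"wz": 0,"gripper": 1},
  {"dx": -0.05,"dy": 0.0068,"dz": 0,"wx": 0,"wy": 0,"wz": 0,"gripper": 1},
  {"dx": -0.05,"dy": 0.0068,"dz": 0,"wx": 0,"wy": 0,"wz": 0,"gripper": 1},
  {"dx": -0.0366,"dy": 0.0048,"dz": 0,"wx": 0,"wy": 0,"wz": 0,"gripper": 1},
  {"dx": 0,"dy": 0,"dz": 0,"wx": 0,"wy": 0,"wz": 0,"gripper": 1},
  {"dx": 0,"dy": 0,"dz": 0,"wx": 0,"wy": 0,"wz": 0,"gripper": 1},
])

```text
clock: 26.28
eef_pos: [0.6319, 0.303, 0.155]
tcp_rot: [[-0.996, 0.087, -0.006], [0.087, 0.996, -0.002], [0.006, -0.003, -1.0]]
contact_force: [-0.7, 0.8, -0.5]
opening: 0.0856
```

```bash
python3 - <<'E'
from meas import *
d=grab('wrist','w15')
P=zmap(d)
hsv=cv2.cvtColor(d['img'],cv2.COLOR_BGR2HSV).astype(int)
show('tinz',comps(d,(P[...,2]>.020)&(P[...,2]<.045)&(d['depth']>0),.024,200,(200,60,460,290)))
show('tinlid',comps(d,(hsv[...,0]>95)&(hsv[...,0]<125)&(hsv[...,1]>60),.024,200,(200,60,460,290)))
go(632,303,24,175)
E
```

```text
tinz
   [319.9 197.7] 4006 cen [632.4 303.4] axis -5.4 sd*sqrt12 [49.  49.9] rect (array([632.9, 303.4]), 56.5, 56.3, -4.9)
tinlid
   [319.9 196.3] 4129 cen [631.3 303.6] axis -5.4 sd*sqrt12 [48.3 51.9] rect (array([632.4, 303.4]), 57.6, 57.2, -49.9)
clock 26.325 pos [631.7 303.3 156. ] yaw 175.0 tool shift mm [ -1.   0. 132.] wz 0.0 tilt wx wy [-0.002 -0.005] open 0.0856141704720277 F [ 0.3 -0.6 -0.2] vel 0.022
```

View pics/w15.png

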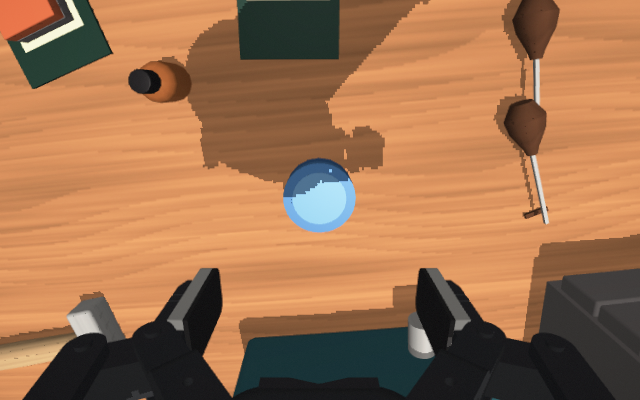

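```bash
python3 - <<'E'
from meas import *
d=load('w15');P=zmap(d)
for u,v in [(250,350),(300,345),(422,335),(415,350),(390,335),(540,260),(560,300)]: print(u,v,P[v,u].round(3))
E
```

```text
250 350 [0.772 0.227 0.027]
300 345 [0.77  0.273 0.026]
422 335 [0.747 0.377 0.051]
415 350 [0.763 0.372 0.049]
390 335 [0.77  0.356 0.021]
540 260 [ 0.718  0.501 -0.001]
560 300 [0.747 0.51  0.022]
```

>>> drive_tool([
  {"dx": -0.001,"dy": 0,"dz": 0.04,"wx": 0,"wy": 0,"wz": 0,"gripper": 1},
  {"dx": 0,"dy": 0,"dz": 0.03,"wx": 0,"wy": 0,"wz": 0,"gripper": 1},
  {"dx": 0,"dy": 0,"dz": 0.015,"wx": 0,"wy": 0,"wz": 0,"gripper": 1},
  {"dx": 0,"dy": 0,"dz": 0,"wx": 0,"wy": 0,"wz": 0,"gripper": 0.9},
])

```text
clock: 26.82
eef_pos: [0.6323, 0.3031, 0.0714]
tcp_rot: [[-0.996, 0.087, -0.005], [0.087, 0.996, -0.002], [0.005, -0.002, -1.0]]
contact_force: [0.1, 0.1, 0.2]
opening: 0.0812
```

>>> drive_tool([
  {"dx": 0,"dy": 0,"dz": 0.02,"wx": 0,"wy": 0,"wz": 0,"gripper": 0.85},
  {"dx": 0,"dy": 0,"dz": 0.016,"wx": 0,"wy": 0,"wz": 0,"gripper": 0.75},
  {"dx": 0,"dy": 0,"dz": 0.01,"wx": 0,"wy": 0,"wz": 0,"gripper": 0.6},
  {"dx": 0,"dy": 0,"dz": 0,"wx": 0,"wy": 0,"wz": 0,"gripper": 0.5},
  {"dx": 0,"dy": 0,"dz": 0,"wx": 0,"wy": 0,"wz": 0,"gripper": 0},
  {"dx": 0,"dy": 0,"dz": 0,"wx": 0,"wy": 0,"wz": 0,"gripper": 0},
  {"dx": 0,"dy": 0,"dz": 0,"wx": 0,"wy": 0,"wz": 0,"gripper": 0},
  {"dx": 0,"dy": 0,"dz": 0,"wx": 0,"wy": 0,"wz": 0,"gripper": 0},
], newtons=40)

```text
clock: 27.82
eef_pos: [0.6331, 0.3033, 0.0262]
tcp_rot: [[-0.996, 0.087, -0.003], [0.087, 0.996, -0.0], [0.003, -0.001, -1.0]]
contact_force: [0.7, 0.5, 1.1]
opening: 0.0546
```

```bash
python3 - <<'E'
from meas import *
d=grab('wrist','w16')
go(640,-115,150,175)
E
```

```text
clock 27.875 pos [633.1 303.3  26.2] yaw 175.0 tool shift mm [ -43.  -416.2 -123.7] wz -0.0 tilt wx wy [-0.001 -0.003] open 0.0542796126801499 F [0.5 1.1 0.8] vel 0.003
```

View pics/w16.png

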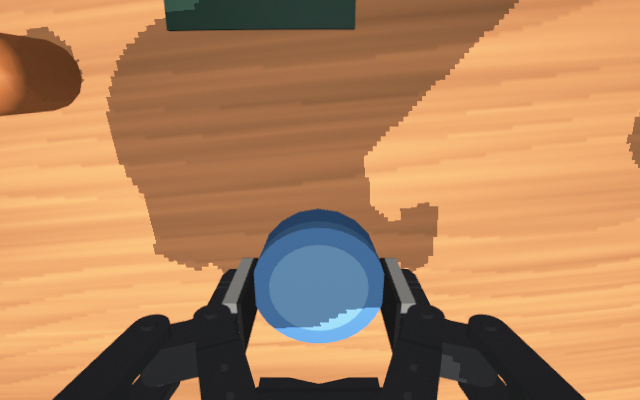

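>>> drive_tool([
  {"dx": 0,"dy": 0,"dz": -0.03,"wx": 0,"wy": 0,"wz": 0,"gripper": 0},
  {"dx": 0,"dy": 0,"dz": -0.047,"wx": 0,"wy": 0,"wz": 0,"gripper": 0},
  {"dx": 0,"dy": 0,"dz": -0.047,"wx": 0,"wy": 0,"wz": 0,"gripper": 0},
  {"dx": -0.004,"dy": -0.04,"dz": 0,"wx": 0,"wy": 0,"wz": 0,"gripper": 0},
  {"dx": -0.0054,"dy": -0.052,"dz": 0,"wx": 0,"wy": 0,"wz": 0,"gripper": 0},
  {"dx": -0.0054,"dy": -0.052,"dz": 0,"wx": 0,"wy": 0,"wz": 0,"gripper": 0},
  {"dx": -0.0054,"dy": -0.052,"dz": 0,"wx": 0,"wy": 0,"wz": 0,"gripper": 0},
  {"dx": -0.0054,"dy": -0.052,"dz": 0,"wx": 0,"wy": 0,"wz": 0,"gripper": 0},
])

```text
clock: 28.88
eef_pos: [0.6369, 0.0523, 0.1498]
tcp_rot: [[-0.996, 0.087, -0.004], [0.087, 0.996, -0.001], [0.004, -0.001, -1.0]]
contact_force: [1.3, -0.6, -1.7]
opening: 0.0545
```

>>> drive_tool([
  {"dx": -0.0054,"dy": -0.052,"dz": 0,"wx": 0,"wy": 0,"wz": 0,"gripper": 0},
  {"dx": -0.0054,"dy": -0.052,"dz": 0,"wx": 0,"wy": 0,"wz": 0,"gripper": 0},
  {"dx": -0.0054,"dy": -0.052,"dz": 0,"wx": 0,"wy": 0,"wz": 0,"gripper": 0},
  {"dx": -0.0012,"dy": -0.0122,"dz": 0,"wx": 0,"wy": 0,"wz": 0,"gripper": 0},
  {"dx": 0,"dy": 0,"dz": 0,"wx": 0,"wy": 0,"wz": 0,"gripper": 0},
])

```text
clock: 29.5
eef_pos: [0.6397, -0.1157, 0.1497]
tcp_rot: [[-0.996, 0.089, -0.004], [0.089, 0.996, -0.001], [0.004, -0.001, -1.0]]
contact_force: [-0.2, 0.1, -1.1]
opening: 0.0546
```

```bash
python3 - <<'E'
from meas import *
go(640,-115,47,175)
d=grab('wrist','w17')
E
```

```text
clock 29.5 pos [ 639.7 -115.7  149.7] yaw 174.9 tool shift mm [ -0.7   0.8 102.7] wz -0.002 tilt wx wy [-0.001 -0.004] open 0.05456208012185577 F [-0.2  0.1 -1.1] vel 0.037
```

View pics/w17.png

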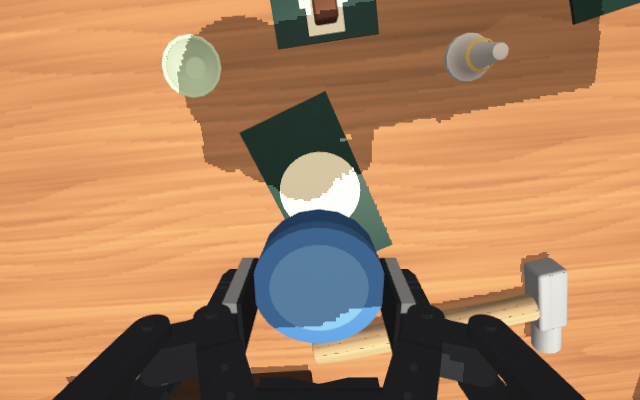

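```bash
python3 - <<'E'
from meas import *
d=load('w17'); P=zmap(d)
print([P[v,u].round(3).tolist() for u,v in [(330,348),(450,320)]])
p=onz(d,[(280,190),(360,190),(320,152)],.003)*1000;print(p.round(1).tolist())
a=p[2,:2]; tx=np.array([-.996,.087]); print('centre',a-33*tx,(p[0]+p[1])/2)
t=onz(d,[(254,288),(384,288)],.1475)*1000;print('tin edges',t.round(1).tolist(),t.mean(0))
E
```

```text
[[0.783, -0.118, 0.022], [0.764, -0.01, 0.02]]
[[635.7, -147.5, 3.0], [641.5, -82.0, 3.0], [607.3, -112.0, 3.0]]
centre [ 640.15546107 -114.83584993] [ 638.57536188 -114.72000105    3.        ]
tin edges [[636.9, -142.9, 147.5], [641.7, -87.8, 147.5]] [ 639.30970845 -115.36700898  147.5       ]
```

>>> drive_tool([
  {"dx": -0.0007,"dy": 0.0008,"dz": 0.035,"wx": 0,"wy": 0,"wz": 0,"gripper": 0},
  {"dx": 0,"dy": 0,"dz": 0.04,"wx": 0,"wy": 0,"wz": 0,"gripper": 0},
  {"dx": 0,"dy": 0,"dz": 0.025,"wx": 0,"wy": 0,"wz": 0,"gripper": 0},
  {"dx": 0,"dy": 0,"dz": 0,"wx": 0,"wy": 0,"wz": 0,"gripper": 0},
  {"dx": 0,"dy": 0,"dz": 0,"wx": 0,"wy": 0,"wz": 0,"gripper": 0},
])

```text
clock: 30.18
eef_pos: [0.6412, -0.1137, 0.0518]
tcp_rot: [[-0.996, 0.086, -0.002], [0.086, 0.996, -0.001], [0.002, -0.002, -1.0]]
contact_force: [0.3, -0.4, -0.5]
opening: 0.0544
```

```bash
python3 - <<'E'
from meas import *
go(640,-115,29.2,175)
d=grab('wrist','w18')
im=cv2.resize(d['img'][50:400,160:500],None,fx=2,fy=1.7,interpolation=cv2.INTER_CUBIC);cv2.imwrite('pics/c18.png',im)
E
```

```text
clock 30.175 pos [ 641.2 -113.7   51.8] yaw 175.1 tool shift mm [ 1.1 -1.4 22.6] wz 0.001 tilt wx wy [-0.002 -0.002] open 0.05438580456779266 F [ 0.3 -0.4 -0.5] vel 0.014
```

View pics/c18.png

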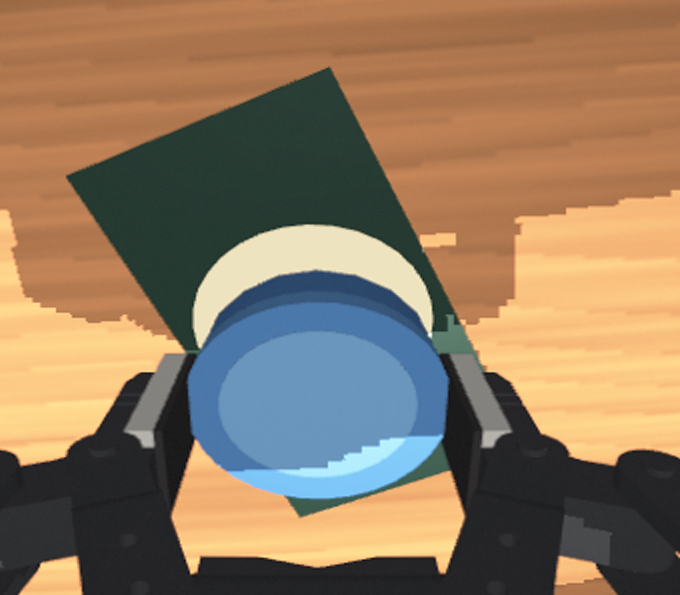

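```bash
python3 - <<'E'
from meas import *
d=load('w18')
c=crp(d,[(66,177),(331,67),(300,517)],.003);print('mat centre',c[1:].mean(0),np.linalg.norm(c[0]-c[1]),np.linalg.norm(c[0]-c[2]))
def circ(P):
    A=np.c_[2*P,np.ones(len(P))];x=np.linalg.lstsq(A,(P**2).sum(1),rcond=None)[0];return x[:2],np.sqrt(x[2]+x[:2]@x[:2])
print('disc',circ(crp(d,[(193,310),(312,225),(434,312),(220,255),(405,255),(250,237)],.003)))
print('tin',circ(crp(d,[(188,385),(448,380),(318,499),(318,302),(240,320),(397,320),(235,478),(405,475)],.0496)))
E
```

```text
mat centre [ 639.75410392 -114.77363888] 74.39624689167786 139.75889784010562
disc (array([ 639.84588354, -114.84908379]), np.float64(33.413502129476576))
tin (array([ 641.42572646, -113.45627273]), np.float64(28.425263418195417))
```

>>> drive_tool([
  {"dx": 0.0015,"dy": -0.0014,"dz": 0.008,"wx": 0,"wy": 0,"wz": 0,"gripper": 0},
  {"dx": 0,"dy": 0,"dz": 0.008,"wx": 0,"wy": 0,"wz": 0,"gripper": 0},
  {"dx": 0,"dy": 0,"dz": 0.0065,"wx": 0,"wy": 0,"wz": 0,"gripper": 0},
  {"dx": 0,"dy": 0,"dz": 0,"wx": 0,"wy": 0,"wz": 0,"gripper": 0},
  {"dx": 0,"dy": 0,"dz": 0,"wx": 0,"wy": 0,"wz": 0,"gripper": 0},
])

```text
clock: 30.85
eef_pos: [0.6386, -0.1159, 0.0291]
tcp_rot: [[-0.996, 0.087, -0.004], [0.087, 0.996, -0.002], [0.004, -0.002, -1.0]]
contact_force: [-5.5, 2.3, 7.1]
opening: 0.054
```

>>> drive_tool([
  {"dx": 0,"dy": 0,"dz": 0,"wx": 0,"wy": 0,"wz": 0,"gripper": 0.5},
  {"dx": 0,"dy": 0,"dz": 0,"wx": 0,"wy": 0,"wz": 0,"gripper": 0.7},
  {"dx": 0,"dy": 0,"dz": 0,"wx": 0,"wy": 0,"wz": 0,"gripper": 0.8},
  {"dx": 0,"dy": 0,"dz": -0.02,"wx": 0,"wy": 0,"wz": 0,"gripper": 0.9},
  {"dx": 0,"dy": 0,"dz": -0.05,"wx": 0,"wy": 0,"wz": 0,"gripper": 0.9},
  {"dx": 0,"dy": 0,"dz": -0.06,"wx": 0,"wy": 0,"wz": 0,"gripper": 0.9},
  {"dx": 0,"dy": 0,"dz": -0.04,"wx": 0,"wy": 0,"wz": 0,"gripper": 0.9},
  {"dx": 0,"dy": 0,"dz": 0,"wx": 0,"wy": 0,"wz": 0,"gripper": 0.9},
])

```text
clock: 31.85
eef_pos: [0.6409, -0.1161, 0.2046]
tcp_rot: [[-0.996, 0.087, 0.006], [0.087, 0.996, -0.002], [-0.006, -0.001, -1.0]]
contact_force: [0.5, -0.2, -0.5]
opening: 0.0809
```

```bash
python3 - <<'E'
from meas import *
d=grab('wrist','w19')
P=zmap(d)
show('tin',comps(d,(P[...,2]>.018)&(P[...,2]<.045)&(d['depth']>0),.027,200,(200,60,460,290)))
go(640,-115,29.2,175)
grab('side','s2')
E
```

```text
tin
   [319.7 176.3] 3043 cen [ 638.1 -115.2] axis -3.7 sd*sqrt12 [48.8 50.2] rect (array([ 638.9, -115.1]), 56.9, 56.2, -5.0)
clock 31.9 pos [ 640.  -115.7  201.3] yaw 175.0 tool shift mm [  0.4   0.8 172.1] wz -0.0 tilt wx wy [-0.001  0.002] open 0.08117942181394397 F [ 0.1 -0.1 -0.1] vel 0.061
```

View pics/w19.png

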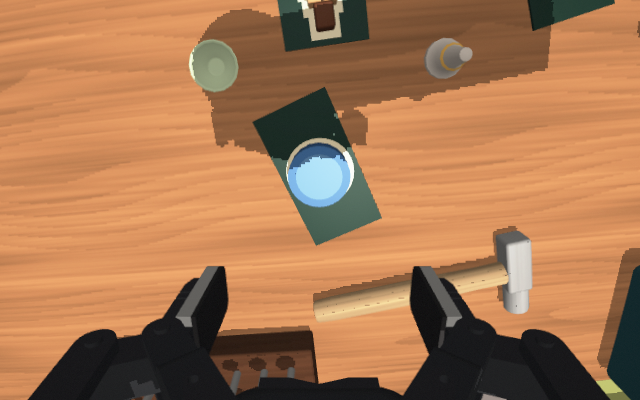

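View pics/s2.png

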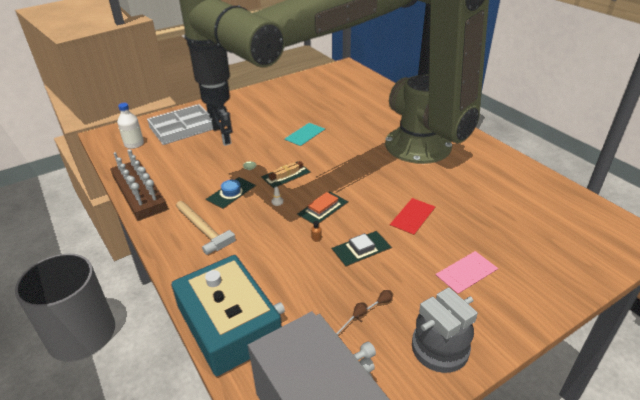

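```bash
python3 - <<'E'
from meas import *
a=load('side0')['img'];b=load('s2')['img']
cv2.imwrite('pics/cmp.png',np.hstack([cv2.resize(x[150:260,200:400],None,fx=2,fy=4,interpolation=cv2.INTER_CUBIC) for x in(a,b)]))
E
```

View pics/cmp.png

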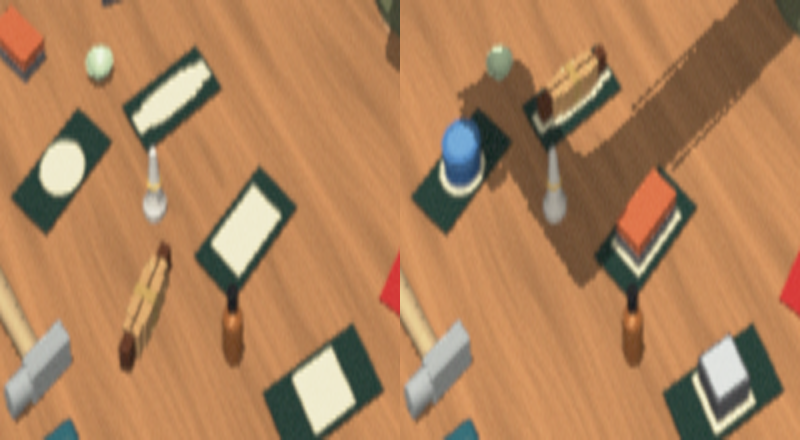

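Before and after, the side view shows the cone and bottle at the same pixels: cone foot at (154,205), bottle at (232,335). All four tools lie on their own mats, so I'm handing in.

```bash
python3 - <<'E'
from h import *
print(arm.sign_off(), arm.observe()['clock'])
E
```

```text
the job is handed in; nothing more can be done
the job is handed in; nothing more can be done
```

I placed the ring clamp, oilstone, bench block and blue tin in that order, each flat on the mat with its own outline, and handed the job in at about 32 s. The arm was raised clear of everything.

**Fit on the mats:** From wrist-camera measurements after release:

| Tool | Offset from outline centre | Turn |
|---|---|---|
| Ring clamp | about 1.5 mm by edge measurement; a cruder mask fit read 2.5 mm | within about 1° |
| Oilstone | about 1.3 mm | within 0.3° |
| Bench block | about 1.5 mm | within about 0.1° |
| Tin | about 1 mm | round, no turn needed |

The cameras are only good to about 2 mm, and the top and wrist views disagreed by about 4 mm on mat positions. I went by the wrist view taken low over each mat.

**One move went wrong:** While I carried the stone, the last joint reached its limit. The tool stopped short with a slight tilt and came down to about 67 mm beside the cone. I lifted it, levelled it and carried on. The force readings at the end of those moves stayed at a few newtons, so there was no sign of contact.

**Cone and bottle:** The side view before and after shows both upright at the same pixels.

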